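# Sort a pile of bearing parts into trays

## Robot

A 6-joint arm with a two-finger parallel gripper is mounted at the origin on a cart in front of the work surface, level with it; the furniture and walls round the work are solid. World frame = base frame: x ahead of the robot, y to its left, z up, the work surface at z = 0. Lengths are in mm, angles in rad, forces in N, time in s.
With the tool pointing down it reaches from about 275 to 825 mm from the base axis. Payload 4.9 kg.
Tool frame: the origin (TCP) lies between the finger pads; the fingertips stand 8 mm ahead of it and the grasp point (between the pads) lies 11 mm behind it; z points along the fingers, x is the direction in which the jaws open and shut, and the axes are right-handed (so a half turn about z gives the same grasp; the last joint's range is limited). The gripper opens to 85 mm and grips with 20 to 120 N. Pads are 22 mm wide; open, the fingers measure 114 mm over their backs; the gripper's body (76 mm by 85 mm) begins 54 mm behind the grasp point. The pads swing forward as they close: fully open they stand 13 mm farther back than shut.
Start: joints at [1.171, 0.326, -0.193, 1.052, 0, 1.437], TCP at [144.468, 530.705, 239.281] pointing down, gripper open.
Joint ranges: [-2.65, 2.65], [-0.97, 1.79], [-1.3, 1.35], [-1.93, 2.1], [-1.47, 1.37], [-3.14, 3.14]. Speed limits (rad/s): [2.57, 2.57, 3.14, 3.14, 3.14, 3.14].

## Interface

Orientations are given as a rotation vector (axis times angle).
In Python, from rig import ctrl gives the robot as it stands.
- The arm moves only by the tool jog_arm, never from a script. Its argument "increments" is a list of rows, each a list of 2 entries, a list of its own where there are three numbers: the shift along the tool's x, y, z in m, then the turn, a rotation vector about the tool's x, y, z in degrees. In form: [[[x, y, z], [rx, ry, rz]], ...]. A call has 1 to 12 rows; each row is the pose to reach, as a shift and turn from the pose commanded when the call began, along the tool's axes at that moment; what a row does not reach only later rows make up. A row lasts 1/8 s, in which the tool goes at most 62.5 mm and 10.7 degrees, less where a joint would pass 70% of its speed; a pose out of reach is approached as far as the arm can. A call with a gripper value outside its range is refused whole. "fingers" is the closure in counts, from 0 (fully open) to 255 (shut), set as the call begins (left out, the last holds). The fingers move at their own pace and stop on an object; "newtons" is the grip in N (left out, the last holds). Time passes only in rows, so rows that repeat a pose let the fingers close. It gives the time, the measured TCP pose, the force and the opening at its end, in the units of the state.
- ctrl.get_obs(): the state, without advancing time (a new reading comes with each control period).
- ctrl.capture(name): name is "side" or "top"; returns (picture, depth): 420x560x3 uint8, red, green, blue; 420x560 float32, mm along the optical axis (not along the pixel's ray), 0 where there is no reading.
- ctrl.calibration(name): a dict with "vfov" (degrees; the focal length in pixels is half the picture's height over the tangent of half this angle, whatever the lens; pixels are square), "cx", "cy" (the principal point, pixels), "distortion" ([k1, k2, p1, p2, k3] as OpenCV has them; the pictures are not rectified), "world_from_camera" (4x4, takes a point from camera to world coordinates). Camera axes: x right, y up, looking along -z (the intrinsics and any distortion apply to the point x, -y, -z); pixel columns grow to the right and rows downward; lengths in mm; the calibration is good to about 2 mm. A picture is of the moment at which its call begins. calibration takes no time and is no camera call.
- ctrl.finish_job(): hands the job in, once; it reports no verdict.
The state is a dict: "time": time; "joint_positions": joint angles; "qvel": joint speeds; "effort": joint torques, N m; "tool_pos": TCP position; "eef_rot": TCP orientation; "ft_force": force on the tool from outside, world axes, zero at the start; "wrist_torque": the same for the moment, N m; "gripper_width": opening from 0.0 (shut) to 1.0 (fully open).
Only numpy, scipy, OpenCV 4.12 (cv2) and the standard library are available. Lean on these libraries where they do the work, as an engineer would, in place of code of your own. Each camera call takes 0.05 s, during which the arm holds its last target.

## Task

The parts of a dismantled bearing stand in a pile on the bench. Take the pile apart from the top down and lay each part flat in the middle of its own tray: first the nut in the small red dish, then the bearing in the blue dish, then the green spacer block in the green tray, and last the metal plate in the long yellow tray. Tip nothing over, keep every part right side up, and leave the beaker and the stubby screwdriver where they are.

Things in the scene. Friction and masses are not known exactly. Their poses are not given: they have to be found in the camera images.
- nut: plain grey steel hex nut on top of the pile, 29 mm across flats, 34 mm across corners, 16 mm high; origin at the centre of its underside, z up; its flats face 0.21 rad from its own +x axis (counter-clockwise from above) and every 60 degrees on from there. About 60 g
- bearing: plain grey ball bearing lying flat under the nut, 52 mm outer diameter, 18 mm high; origin at the centre of its underside, z up. About 130 g
- spacer: green painted rectangular block under the bearing, 56 mm (its x) by 88 mm (its y), 26 mm high, a hole near each end; origin at the centre of its underside, z up. About 250 g
- base_plate: bare pale grey metal rectangular plate at the bottom of the pile, lying on the bench, 62 mm (its x) by 130 mm (its y), 18 mm thick, a hole near each corner; origin at the centre of its underside, z up. About 300 g. The pile is 78 mm high; each part above may sit a few mm off centre and a little turned
- red_dish: small round red dish, fixed to the bench, 56 mm inside diameter, 64 mm outside; origin at the centre of its underside on the bench, inner floor 3 mm and rim 8 mm above the bench
- blue_dish: round blue dish, fixed, 72 mm inside diameter, 80 mm outside; origin at the centre of its underside, inner floor 3 mm and rim 8 mm above the bench
- short_tray: green rectangular tray, fixed, inside 76 mm (its x) by 108 mm (its y), walls 4 mm; origin at the centre of its underside, inner floor 3 mm and rim 8 mm above the bench
- long_tray: long yellow rectangular tray, fixed, inside 82 mm (its x) by 150 mm (its y), walls 4 mm; origin at the centre of its underside, inner floor 3 mm and rim 8 mm above the bench
- beaker: bystander: grey plastic beaker with a white lid, 65 mm diameter, 95 mm high, loose; origin at the centre of its underside, z up
- stub_driver: bystander: stubby screwdriver with a blue handle lying on the bench in front of the closed grey toolbox (fixed, 110 mm high, with a low handle on top, which stands between the left and the right part of the bench), about 63 by 93 mm and 23 mm high, loose; origin under its middle
Not all that is in view belongs to the job. Of the things that look like the nut, the smallest one is meant.

How it is judged (in metres and radians):
On the way, in this order (a step that is already met when the one before it is completed fails the run):
1. nut in the red dish (horizontal distance between nut and red_dish below 0.015 m and z of nut in the frame of red_dish between 0.001 and 0.0055 m and angle between nut's own z axis and vertical below 0.08 rad and contact force between nut and the fingers below 0.1 N), for 0.2 s.
2. bearing in the blue dish (horizontal distance between bearing and blue_dish below 0.015 m and z of bearing in the frame of blue_dish between 0.001 and 0.0055 m and angle between bearing's own z axis and vertical below 0.08 rad and contact force between bearing and the fingers below 0.1 N), for 0.2 s.
3. green spacer block in the green tray (horizontal distance between spacer and short_tray below 0.015 m and z of spacer in the frame of short_tray between 0.001 and 0.0055 m and angle between spacer's own z axis and vertical below 0.08 rad and contact force between spacer and the fingers below 0.1 N), for 0.2 s.
4. metal plate in the long yellow tray (horizontal distance between base_plate and long_tray below 0.015 m and z of base_plate in the frame of long_tray between 0.001 and 0.0055 m and angle between base_plate's own z axis and vertical below 0.08 rad and contact force between base_plate and the fingers below 0.1 N), for 0.2 s.
At the end, for the whole second after the job is handed in: Nut in the red dish, bearing in the blue dish, green spacer in the green tray and metal plate in the long yellow tray: each within 15 mm of the tray's centre, flat on its floor (origin 1 to 5.5 mm above the tray's underside, tilt under 0.08 rad), right side up, released and at rest (all of step 1 and all of step 2 and all of step 3 and all of step 4 and linear speed of each of nut, bearing, spacer, base_plate below 0.02 m/s and angular speed of each of nut, bearing, spacer, base_plate below 0.2 rad/s); the robot touches nothing.
It fails at once if a part of the pile is tipped over (tilted more than 0.5 rad) (angle between any of nut, bearing, spacer, base_plate's own z axis and vertical above 0.5 rad).
It fails at once if the beaker is tipped or moved more than 15 mm (distance of beaker from where it was at the start of the episode above 0.015 m or angle between beaker's own z axis and vertical above 0.3 rad).
It fails at once if the stubby screwdriver is moved more than 15 mm (distance of stub_driver from where it was at the start of the episode above 0.015 m).
It also fails if it takes over 134 s, if anything falls off the work surface, if the arm or the gripper's body presses on something with over 40 N, if the wrist force passes 120 N, or if a joint passes its speed limit or range.

## Working session

There is one attempt and no reset: what is moved stays moved. The work goes in short steps, Python scripts to look and compute and a tool call to move; the robot and the scene stay as the last step left them, time stands still between calls to the robot, and variables do not carry over. Pictures are saved under pics/ and viewed, and the job is handed in when it is done.

Besides the shell and the picture viewer there is one more tool, called after "Call:" by a JSON object that holds its "method" and its "body", one argument or row to a line. jog_arm: Moves the arm, as the interface text tells. Its arguments: {"type":"object","properties":{"increments":{"type":"array","items":{"type":"array"}},"fingers":{"type":"number"},"newtons":{"type":"number"}},"required":["increments"]}

```bash
ls; mkdir -p pics
cat > h.py <<'E'
import numpy as np, cv2
from rig import ctrl
def cal(n):
    c=ctrl.calibration(n); f=210/np.tan(np.radians(c['vfov'])/2)
    K=np.array([[f,0,c['cx']],[0,f,c['cy']],[0,0,1]]); return K,np.array(c['distortion'],float),np.array(c['world_from_camera'])
def ray(n,px):
    K,d,T=cal(n); u=cv2.undistortPoints(np.array(px,float).reshape(-1,1,2),K,d).reshape(-1,2)
    D=np.c_[u[:,0],-u[:,1],-np.ones(len(u))]@T[:3,:3].T
    return T[:3,3],D
def onz(n,px,z):
    o,D=ray(n,px); return o+D*((z-o[2])/D[:,2])[:,None]
def cloud(n,dep):
    v,u=np.mgrid[0:420,0:560]; px=np.c_[u.ravel(),v.ravel()]
    o,D=ray(n,px); P=o+D*dep.ravel()[:,None]; return P.reshape(420,560,3)
def proj(n,P):
    K,d,T=cal(n); P=(np.atleast_2d(P)-T[:3,3])@T[:3,:3]; P=P*[1,-1,-1]
    return cv2.projectPoints(P,np.zeros(3),np.zeros(3),K,d)[0].reshape(-1,2)
def save(n,tag):
    im,dep=ctrl.capture(n); np.savez(f'{tag}.npz',im=im,dep=dep); cv2.imwrite(f'pics/{tag}.png',im[:,:,::-1]); return im,dep
E
python3 - <<'E'
from h import *
for n in('side','top'):
    save(n,n+'0'); print(n,ctrl.calibration(n))
print(ctrl.get_obs())
E
```

```text
pics
side {'vfov': 57.210499098489244, 'cx': 278.37960866383156, 'cy': 209.40300399315691, 'distortion': array([0.01360408, 0.        , 0.        , 0.        , 0.        ]), 'world_from_camera': array([[ 9.25401824e-01,  2.07649369e-01, -3.17038175e-01,
         2.32509669e+02],
       [-3.78654547e-01,  5.41641253e-01, -7.50496827e-01,
        -7.62236705e+02],
       [ 1.58807620e-02,  8.14559079e-01,  5.79863181e-01,
         6.57072286e+02],
       [ 0.00000000e+00,  0.00000000e+00,  0.00000000e+00,
         1.00000000e+00]])}
top {'vfov': 53.736546471531064, 'cx': 276.84956356732715, 'cy': 216.13469295112742, 'distortion': array([0.00823982, 0.        , 0.        , 0.        , 0.        ]), 'world_from_camera': array([[-1.81754443e-02,  9.87359680e-01, -1.57450042e-01,
         3.67252244e+02],
       [-9.99722106e-01, -1.55821984e-02,  1.76891601e-02,
         1.15639608e+01],
       [ 1.50121457e-02,  1.57727796e-01,  9.87368512e-01,
         1.21111631e+03],
       [ 0.00000000e+00,  0.00000000e+00,  0.00000000e+00,
         1.00000000e+00]])}
{'time': 0.1, 'joint_positions': array([ 1.17081290e+00,  3.26891703e-01, -1.93477116e-01,  1.05202331e+00,
        1.06427042e-05,  1.43661641e+00]), 'qvel': array([-0.00162498, -0.00061703,  0.00307334, -0.00066206,  0.00142682,
       -0.00029001]), 'effort': array([ 1.33599307e-03, -4.44239473e+01,  2.63038230e+01,  7.87159370e-03,
       -7.34677360e-05, -1.09523066e-05]), 'tool_pos': array([144.24928793, 530.21273263, 238.5707649 ]), 'eef_rot': array([ 2.49559550e+00,  1.90701180e+00, -2.18517996e-03]), 'ft_force': array([-0.39983131, -0.77712468,  0.13496621]), 'wrist_torque': array([-0.02200551,  0.0026395 , -0.0795922 ]), 'gripper_width': 1.0021684910990702}
```

View pics/side0.png

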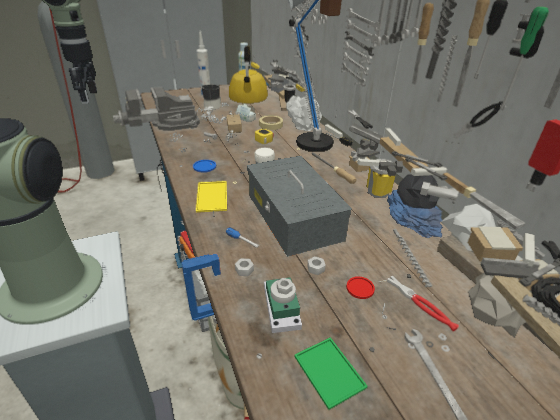

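View pics/top0.png

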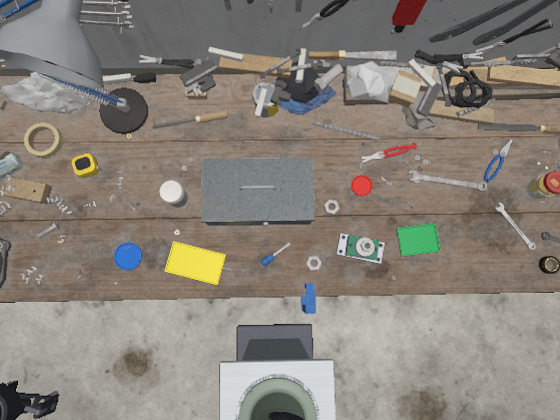

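Run:
```python
from h import *
s=np.load('side0.npz')['im'][:,:,::-1];t=np.load('top0.npz')['im'][:,:,::-1]
a=cv2.resize(s[230:340,215:345],None,fx=5,fy=5,interpolation=cv2.INTER_CUBIC)
b=cv2.resize(t[190:280,295:385],None,fx=6,fy=6,interpolation=cv2.INTER_CUBIC)
cv2.imwrite('pics/c_s.png',a);cv2.imwrite('pics/c_t.png',b)
for n in('side','top'):
    d=np.load(n+'0.npz')['dep'];P=cloud(n,d)
    for px in ({'side':[(244,266),(317,264),(284,284),(286,320),(205,166),(210,197),(360,288),(330,371),(264,155),(300,200)],'top':[(314,262),(332,206),(366,246),(128,256),(195,263),(362,185),(418,240),(172,192),(258,205)]}[n]): print(n,px,P[px[1],px[0]].round(1))
```

```text
side (244, 266) [ 4.236e+02 -1.020e+02  3.000e-01]
side (317, 264) [ 590.7 -163.5    3.8]
side (284, 284) [ 465.4 -248.9   65.7]
side (286, 320) [ 450.1 -298.5   15.3]
side (205, 166) [451.8 418.    1.1]
side (210, 197) [420.7 223.1   0.5]
side (360, 288) [ 6.490e+02 -2.667e+02 -1.000e-01]
side (330, 371) [ 484.7 -425.     2.3]
side (264, 155) [611.6 260.4  91.3]
side (300, 200) [601.7 -29.5 105.3]
top (314, 262) [ 423.6 -116.1   -2.2]
top (332, 206) [ 5.883e+02 -1.749e+02 -1.000e-01]
top (366, 246) [ 463.9 -259.7   44.5]
top (128, 256) [450.2 422.4   1.6]
top (195, 263) [426.6 229.2   1.7]
top (362, 185) [ 649.7 -266.3    5.5]
top (418, 240) [ 482.3 -423.1    3.8]
top (172, 192) [616.3 277.2  97.1]
top (258, 205) [575.2  42.3 104.3]
```

View pics/c_s.png

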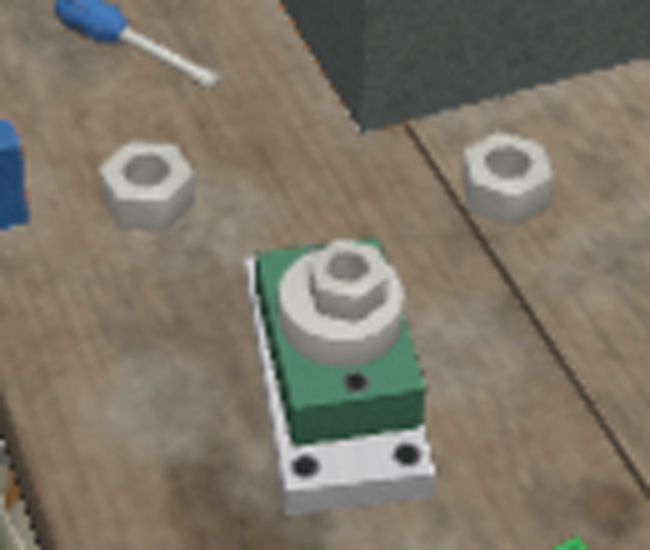

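View pics/c_t.png

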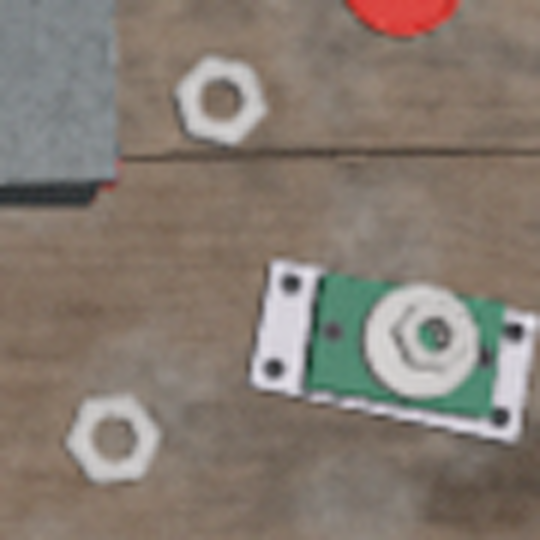

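Run:
```python
from h import *
s=np.load('side0.npz')['im'][:,:,::-1];t=np.load('top0.npz')['im'][:,:,::-1]
def crop(im,r,c,k):
    a=im[r[0]:r[1],c[0]:c[1]]; a=cv2.resize(a,None,fx=k,fy=k,interpolation=cv2.INTER_CUBIC)
    a=a.astype(float); a=np.clip((a-60)*1.4,0,255).astype('uint8'); return a
a=crop(s,(270,310),(262,307),13);b=crop(t,(228,268),(345,385),13)
h=max(a.shape[0],b.shape[0]);z=np.zeros((h,a.shape[1]+b.shape[1],3),'uint8');z[:a.shape[0],:a.shape[1]]=a;z[:b.shape[0],a.shape[1]:]=b
z=cv2.resize(z,None,fx=.7,fy=.7,interpolation=cv2.INTER_AREA)
print(z.shape);cv2.imwrite('pics/c2.png',z)
```

```text
(364, 774, 3)
```

View pics/c2.png

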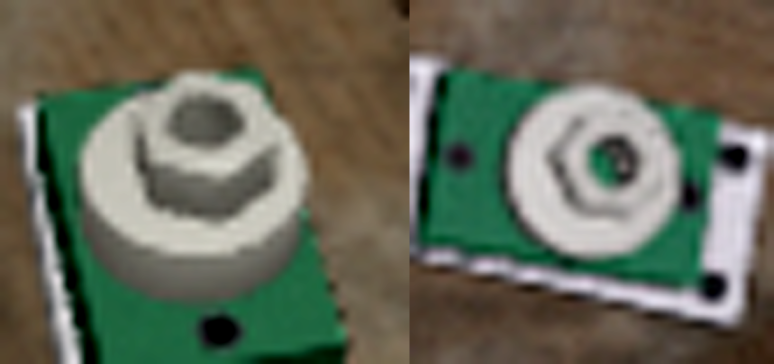

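```bash
cat > meas.py <<'E'
from h import *
def masks(im):
    hsv=cv2.cvtColor(im,cv2.COLOR_RGB2HSV);H,S,V=[hsv[...,i].astype(int) for i in range(3)]
    return dict(red=((H<6)|(H>174))&(S>170)&(V>120),blue=(H>100)&(H<125)&(S>150)&(V>90),yellow=(H>24)&(H<33)&(S>170)&(V>150),green=(H>60)&(H<76)&(S>170)&(V>110),
      spacer=(H>65)&(H<90)&(S>90)&(V>40),plate=(S<25)&(V>195))
def comps(m,win=None):
    n,l,st,c=cv2.connectedComponentsWithStats(m.astype('uint8'))
    return [(st[i,4],c[i].round(1).tolist(),st[i,:4].tolist()) for i in range(1,n) if st[i,4]>60]
if __name__=='__main__':
    for n in('side','top'):
        im=np.load(n+'0.npz')['im']
        for k,m in masks(im).items(): print(n,k,sorted(comps(m),reverse=True)[:4])
E
python3 meas.py
```

```text
side red [(np.int32(470), [360.3, 287.2], [347, 277, 28, 22]), (np.int32(290), [432.9, 311.4], [413, 296, 44, 35])]
side blue [(np.int32(723), [198.4, 285.9], [182, 254, 38, 66]), (np.int32(291), [305.9, 72.4], [296, 23, 22, 105]), (np.int32(214), [204.1, 165.4], [193, 160, 23, 12]), (np.int32(63), [232.5, 232.5], [226, 228, 14, 10])]
side yellow [(np.int32(856), [211.4, 196.6], [196, 182, 31, 30])]
side green []
side spacer [(np.int32(2684), [330.0, 372.3], [295, 338, 72, 71]), (np.int32(617), [532.8, 28.3], [520, 7, 29, 48]), (np.int32(469), [281.8, 305.6], [266, 280, 33, 39])]
side plate [(np.int32(4890), [77.4, 302.1], [0, 232, 127, 124]), (np.int32(427), [473.0, 215.2], [457, 204, 34, 23]), (np.int32(202), [284.4, 320.5], [268, 304, 34, 24]), (np.int32(200), [529.5, 246.9], [526, 234, 9, 27])]
top red [(np.int32(322), [361.5, 185.1], [352, 176, 20, 20]), (np.int32(90), [397.4, 150.0], [384, 146, 32, 10])]
top blue [(np.int32(577), [127.3, 256.0], [114, 243, 28, 27]), (np.int32(210), [308.8, 297.7], [302, 284, 13, 29]), (np.int32(156), [493.3, 167.5], [484, 155, 20, 27])]
top yellow [(np.int32(270), [180.2, 261.4], [165, 242, 53, 42])]
top green []
top spacer [(np.int32(1101), [418.0, 239.3], [397, 223, 43, 33]), (np.int32(151), [351.7, 246.0], [346, 236, 15, 21])]
top plate [(np.int32(3674), [276.6, 383.0], [220, 361, 115, 59]), (np.int32(396), [371.2, 78.8], [359, 63, 26, 30]), (np.int32(363), [170.2, 190.9], [160, 181, 22, 21]), (np.int32(348), [406.7, 85.6], [393, 75, 32, 22])]
```

```bash
cat > m1.py <<'E'
from meas import *
I={n:np.load(n+'0.npz')['im'] for n in('side','top')}
def tri(ps,pt):
    o1,d1=ray('side',[ps]);o2,d2=ray('top',[pt]);d1=d1[0]/np.linalg.norm(d1);d2=d2[0]/np.linalg.norm(d2)
    A=np.c_[d1,-d2];t=np.linalg.lstsq(A,o2-o1,rcond=None)[0];a=o1+d1*t[0];b=o2+d2*t[1];return (a+b)/2,np.linalg.norm(a-b)
def cen(m,c,r=45):
    mm=np.zeros_like(m,dtype='uint8');mm[max(0,c[1]-r):c[1]+r,max(0,c[0]-r):c[0]+r]=m[max(0,c[1]-r):c[1]+r,max(0,c[0]-r):c[0]+r]
    n,l,st,ce=cv2.connectedComponentsWithStats(mm);i=1+st[1:,4].argmax();return (l==i).astype('uint8')
def loose(im,k):
    hsv=cv2.cvtColor(im,cv2.COLOR_RGB2HSV);H,S,V=[hsv[...,i].astype(int) for i in range(3)]
    return {'red':((H<8)|(H>172))&(S>140),'blue':(H>98)&(H<128)&(S>130)&(V>70),'yellow':(H>20)&(H<36)&(S>130)&(V>100),'green':(H>55)&(H<85)&(S>120)}[k]
C={'red':((360,287),(362,185)),'blue':((204,166),(127,256)),'yellow':((211,196),(195,262)),'green':((330,372),(418,240))}
for k in C:
    ce=[]
    for n,c in zip(('side','top'),C[k]):
        m=cen(loose(I[n],k),c); cnt=max(cv2.findContours(m,cv2.RETR_EXTERNAL,cv2.CHAIN_APPROX_NONE)[0],key=cv2.contourArea).reshape(-1,2)
        P=onz(n,cnt,8.)[:,:2].astype('float32')
        hull=cv2.convexHull(P)
        if k in('red','blue'):
            (x,y),(a,b),an=cv2.fitEllipse(P); q=proj(n,[[x,y,8.]])[0]
        else:
            (x,y),(a,b),an=cv2.minAreaRect(P); q=proj(n,[[x,y,8.]])[0]
        ce.append(q); print(k,n,m.sum(),'ctr',round(x,1),round(y,1),'size',round(a,1),round(b,1),'ang',round(an,1))
    print('  tri',*[np.round(v,1) for v in tri(*ce)])
E
python3 m1.py
python3 - <<'E'
from h import *
s=np.load('side0.npz')['im'][:,:,::-1];t=np.load('top0.npz')['im'][:,:,::-1]
def crop(im,x0,y0,w,h,k):
    a=im[y0:y0+h,x0:x0+w]; a=cv2.resize(a,None,fx=k,fy=k,interpolation=cv2.INTER_LANCZOS4)
    return np.clip((a.astype(float)-80)*1.5,0,255).astype('uint8')
a=crop(s,272,272,25,25,16);b=crop(t,356,236,25,25,16)
cv2.imwrite('pics/c3.png',np.hstack([a,b]))
a=crop(s,260,265,50,65,9);cv2.imwrite('pics/c4.png',a)
E
```

```text
red side 498 ctr 646.0 -269.9 size 61.8 66.5 ang 137.5
red top 347 ctr 649.3 -264.7 size 60.0 61.8 ang 60.0
  tri [ 650.1 -265.8    2.4] 1.0
blue side 224 ctr 448.1 411.1 size 76.6 80.8 ang 164.0
blue top 592 ctr 450.3 422.2 size 75.4 78.2 ang 1.4
  tri [4.507e+02 4.248e+02 4.000e-01] 0.2
yellow side 901 ctr 424.0 219.5 size 166.7 89.7 ang 74.1
yellow top 1756 ctr 427.4 228.5 size 159.2 90.9 ang 74.5
  tri [426.9 230.    1. ] 1.7
green side 2699 ctr 482.1 -425.6 size 84.3 116.4 ang 6.4
green top 1094 ctr 484.3 -421.7 size 82.1 115.1 ang 6.4
  tri [ 484.4 -423.2    3.2] 0.9
```

View pics/c3.png

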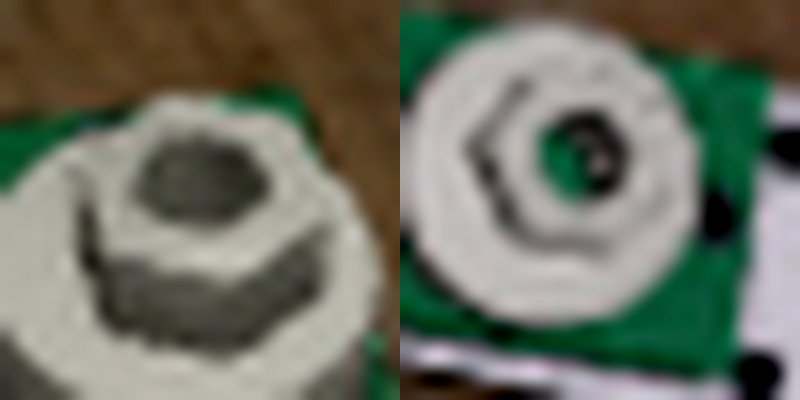

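View pics/c4.png

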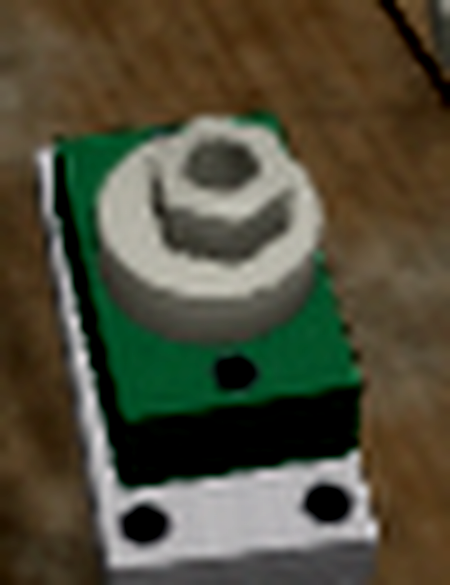

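```bash
cat > m2.py <<'E'
from m1 import tri,I,cen; from h import *
f=lambda x,y,x0,y0,k:((x+.5)/k-.5+x0,(y+.5)/k-.5+y0)
print('nut hole tri',tri(f(203,180,272,272,16),f(585-400,153,356,236,16)))
V=[(80,175),(108,258),(218,278),(328,222),(300,115),(165,95)]
P=onz('side',[f(*v,272,272,16) for v in V],78)[:,:2];c=P.mean(0);print('nut hex side',c.round(1));
d=P-c;print(np.linalg.norm(d,axis=1).round(1),np.degrees(np.arctan2(d[:,1],d[:,0])).round(1)%60)
V=[(225,350),(105,320),(320,290)]
P=onz('side',[f(*v,272,272,16) for v in V],62)[:,:2];d=P-c;print('bottom',np.linalg.norm(d,axis=1).round(1),np.degrees(np.arctan2(d[:,1],d[:,0])).round(1)%60)
V=[(470-400,150),(515-400,238),(522-400,80),(600-400,255)]
P=onz('top',[f(*v,356,236,16) for v in V],62)[:,:2];d=P-c;print('top bottom',np.linalg.norm(d,axis=1).round(1),np.degrees(np.arctan2(d[:,1],d[:,0])).round(1)%60)
# plate / spacer / bearing
def show(k,n,cnt,z,fit):
    Q=onz(n,cnt,z)[:,:2].astype('float32');(x,y),(a,b),an=fit(Q);print(k,n,z,round(x,1),round(y,1),'size',round(a,1),round(b,1),'ang',round(an,1));return proj(n,[[x,y,z]])[0]
# plate corners etc by depth-free mask: pile = not wood in window
for n,(x0,y0,x1,y1) in {'side':(262,270,306,332),'top':(334,228,388,268)}.items():
    im=I[n];hsv=cv2.cvtColor(im,cv2.COLOR_RGB2HSV);H,S,V=[hsv[...,i].astype(int) for i in range(3)]
    w=np.zeros(H.shape,bool);w[y0:y1,x0:x1]=1
    gr=w&(H>60)&(H<95)&(S>80)
    nut=w&(S<45)&(V>130)
    for k,m in(('green',gr),('pale',nut)):
        cs=sorted(cv2.findContours(m.astype('uint8'),cv2.RETR_EXTERNAL,cv2.CHAIN_APPROX_NONE)[0],key=cv2.contourArea)[::-1][:3]
        for c_ in cs: print(n,k,cv2.contourArea(c_),cv2.boundingRect(c_))
    vis=np.zeros_like(im);vis[gr]=(0,255,0);vis[nut]=(255,255,255)
    cv2.imwrite(f'pics/m_{n}.png',cv2.resize(vis[y0:y1,x0:x1],None,fx=8,fy=8,interpolation=0)[:,:,::-1])
E
python3 m2.py | grep -v ctr; cd pics; python3 -c "
import cv2,numpy as np
a=cv2.imread('m_side.png');b=cv2.imread('m_top.png');z=np.zeros((max(a.shape[0],b.shape[0]),a.shape[1]+b.shape[1]+10,3),'uint8')+60
z[:a.shape[0],:a.shape[1]]=a;z[:b.shape[0],-b.shape[1]:]=b;cv2.imwrite('m_both.png',z);print(z.shape)"
```

```text
tri [ 650.1 -265.8    2.4] 1.0
  tri [4.507e+02 4.248e+02 4.000e-01] 0.2
  tri [426.9 230.    1. ] 1.7
  tri [ 484.4 -423.2    3.2] 0.9
nut hole tri (array([ 463.26345801, -255.31194427,   76.47526623]), np.float64(0.7981856149150349))
nut hex side [ 461.2 -258. ]
[15.5 16.7 15.2 17.  18.7 17.2] [29.2 23.1 15.7 19.5 23.2 22.4]
bottom [12.9 14.1 16. ] [23.2 10.2 30.5]
top bottom [19.7 16.3 19.1 14.4] [16.8 12.1 29.8 10.1]
side green 418.0 (266, 280, 34, 39)
side green 0.0 (289, 278, 1, 1)
side pale 409.5 (271, 278, 25, 23)
side pale 312.5 (262, 280, 40, 49)
side pale 70.5 (297, 292, 9, 17)
top green 150.5 (346, 236, 15, 21)
top green 32.0 (363, 252, 14, 7)
top green 21.5 (373, 240, 6, 9)
top pale 647.5 (337, 228, 49, 36)
top pale 3.5 (366, 262, 4, 3)
top pale 2.0 (386, 247, 2, 5)
(496, 794, 3)
```

View pics/m_both.png

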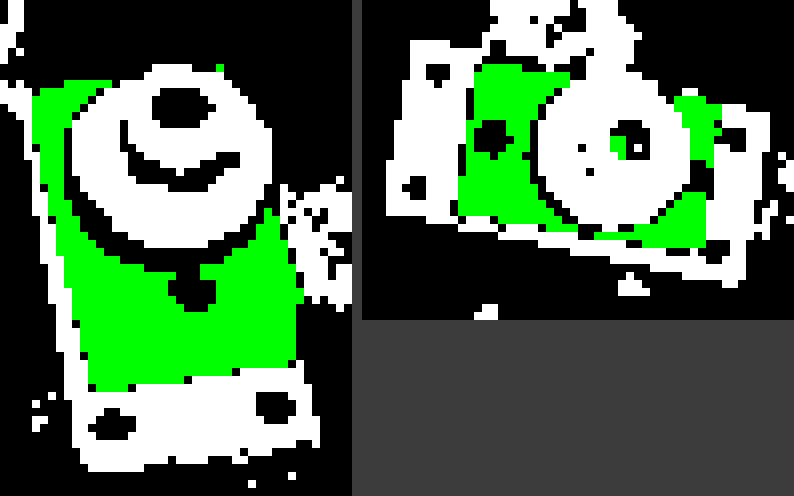

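```bash
cat > plan.py <<'E'
from h import *
from scipy.spatial.transform import Rotation as R
def plan(*wps):
    o=ctrl.get_obs();p=o['tool_pos'];r=R.from_rotvec(o['eef_rot']);M=r.as_matrix()
    print('t',round(o['time'],2),'p',p.round(1),'yaw',round(np.degrees(np.arctan2(M[1,0],M[0,0])),1),'tilt',np.degrees(np.arccos(-M[2,2])).round(2),'w',round(o['gripper_width'],3),'F',o['ft_force'].round(1),'q',o['joint_positions'].round(2))
    for x,y,z,yaw in wps:
        a=np.radians(yaw);T=np.array([[np.cos(a),np.sin(a),0],[np.sin(a),-np.cos(a),0],[0,0,-1]])
        d=M.T@(np.array([x,y,z])-p)/1000;rv=np.degrees((r.inv()*R.from_matrix(T)).as_rotvec())
        print((x,y,z,yaw),'->',d.round(4).tolist(),rv.round(2).tolist(),'dist',round(np.linalg.norm(d),3))
if __name__=='__main__':
    import sys; plan(*[tuple(map(float,a.split(','))) for a in sys.argv[1:]])
E
python3 plan.py 450,200,240,30 462.5,-256,200,-10
```

```text
t 0.1 p [144.2 530.2 238.6] yaw 74.8 tilt 0.09 w 1.002 F [-0.4 -0.8  0.1] q [ 1.17  0.33 -0.19  1.05  0.    1.44]
(450.0, 200.0, 240.0, 30.0) -> [-0.2383, 0.3818, -0.0011] [0.02, 0.09, 44.77] dist 0.45
(462.5, -256.0, 200.0, -10.0) -> [-0.6749, 0.5136, 0.0395] [0.06, 0.08, 84.77] dist 0.849
```

Call:
{"method": "jog_arm", "body": {
  "increments": [
    [[-0.238,0.382,0],[0,0.1,45]],
    [[-0.238,0.382,0],[0,0.1,45]],
    [[-0.238,0.382,0],[0,0.1,45]],
    [[-0.238,0.382,0],[0,0.1,45]],
    [[-0.238,0.382,0],[0,0.1,45]],
    [[-0.238,0.382,0],[0,0.1,45]],
    [[-0.238,0.382,0],[0,0.1,45]],
    [[-0.675,0.514,0.039],[0,0.1,85]],
    [[-0.675,0.514,0.039],[0,0.1,85]],
    [[-0.675,0.514,0.039],[0,0.1,85]],
    [[-0.675,0.514,0.039],[0,0.1,85]],
    [[-0.675,0.514,0.039],[0,0.1,85]]
  ],
  "fingers": 0,
  "newtons": 40
}}

```text
time: 1.6
tool_pos: [455.7, -103.1, 212.9]
eef_rot: [-3.128, 0.281, -0.002]
ft_force: [-0.2, 0.6, 0.2]
gripper_width: 0.996
```

```bash
python3 plan.py 462.5,-256,200,-10 462.5,-256,110,-10 462.5,-256,75,-10
```

```text
t 1.6 p [ 455.7 -103.1  212.9] yaw -10.3 tilt 0.1 w 0.996 F [-0.2  0.6  0.2] q [-0.38  0.19 -0.44  0.93  0.    1.37]
(462.5, -256.0, 200.0, -10.0) -> [0.0339, 0.1493, 0.0128] [-0.07, -0.07, -0.28] dist 0.154
(462.5, -256.0, 110.0, -10.0) -> [0.0338, 0.1494, 0.1028] [-0.07, -0.07, -0.28] dist 0.184
(462.5, -256.0, 75.0, -10.0) -> [0.0338, 0.1494, 0.1378] [-0.07, -0.07, -0.28] dist 0.206
```

Call:
{"method": "jog_arm", "body": {
  "increments": [
    [[0.034,0.149,0.012],[0,0,0]],
    [[0.034,0.149,0.012],[0,0,0]],
    [[0.034,0.149,0.012],[0,0,0]],
    [[0.034,0.149,0.06],[0,0,0]],
    [[0.034,0.149,0.08],[0,0,0]],
    [[0.034,0.149,0.08],[0,0,0]],
    [[0.034,0.149,0.08],[0,0,0]]
  ]
}}

```text
time: 2.48
tool_pos: [463.7, -254.0, 133.9]
eef_rot: [-3.129, 0.28, -0.003]
ft_force: [0.0, -0.0, -0.2]
gripper_width: 1.0
```

```bash
python3 - <<'E'
from h import *
for n in('side','top'): save(n,n+'1')
s=np.load('side1.npz')['im'][:,:,::-1];t=np.load('top1.npz')['im'][:,:,::-1]
f=lambda a:cv2.resize(a,None,fx=4,fy=4,interpolation=cv2.INTER_CUBIC)
cv2.imwrite('pics/c5.png',np.hstack([f(s[200:340,235:335]),f(t[170:310,310:410])]))
E
python3 plan.py 462.5,-256,110,-10 462.5,-256,75,-10
```

```text
t 2.58 p [ 464.1 -254.2  134.3] yaw -10.2 tilt 0.18 w 1.001 F [-0.2 -0.5  0.2] q [-0.64  0.38 -0.4   0.78  0.    1.11]
(462.5, -256.0, 110.0, -10.0) -> [-0.0013, 0.0021, 0.0243] [-0.0, -0.18, -0.21] dist 0.024
(462.5, -256.0, 75.0, -10.0) -> [-0.0014, 0.0021, 0.0593] [-0.0, -0.18, -0.21] dist 0.059
```

View pics/c5.png

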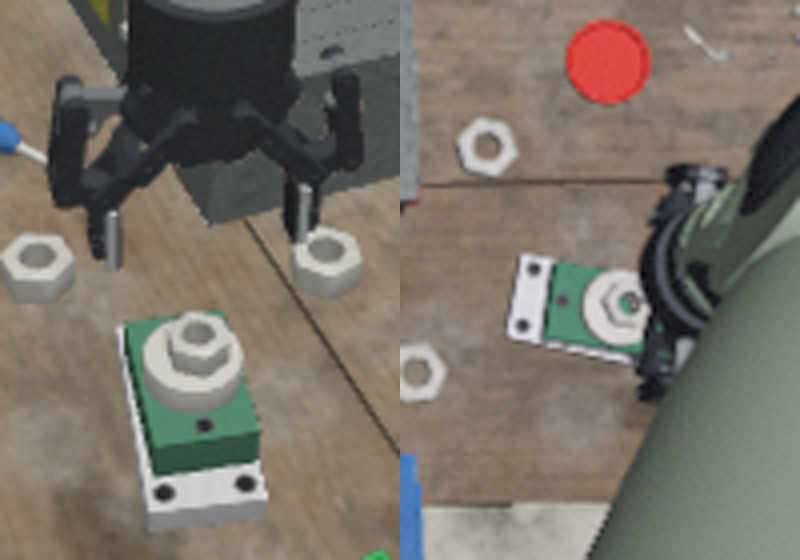

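Run:
```python
from h import *
for z in (125,130,135,140): 
  a=np.radians(-10.2)
  print(z,proj('side',[[464.1+s*45*np.cos(a),-254.2+s*45*np.sin(a),z] for s in(-1,0,1)]).round(1).tolist())
```

```text
125 [[262.8, 268.1], [285.2, 265.0], [307.1, 262.0]]
130 [[262.8, 266.2], [285.3, 263.1], [307.2, 260.1]]
135 [[262.8, 264.3], [285.3, 261.3], [307.4, 258.3]]
140 [[262.8, 262.5], [285.4, 259.4], [307.5, 256.4]]
```

Call:
{"method": "jog_arm", "body": {
  "increments": [
    [[-0.0014,0.002,0.024],[0,-0.2,-0.2]],
    [[-0.0014,0.002,0.045],[0,-0.2,-0.2]],
    [[-0.0014,0.002,0.0595],[0,-0.2,-0.2]],
    [[-0.0014,0.002,0.0595],[0,-0.2,-0.2]],
    [[-0.0014,0.002,0.0595],[0,-0.2,-0.2]]
  ]
}}

```text
time: 3.2
tool_pos: [462.1, -255.8, 74.4]
eef_rot: [-3.129, 0.274, 0.002]
ft_force: [-0.6, -0.9, 1.1]
gripper_width: 1.001
```

Call:
{"method": "jog_arm", "body": {
  "increments": [
    [[0,0,0],[0,0,0]],
    [[0,0,0],[0,0,0]],
    [[0,0,0],[0,0,0]],
    [[0,0,0],[0,0,0]],
    [[0,0,0],[0,0,0]],
    [[0,0,0],[0,0,0]]
  ],
  "fingers": 110
}}

```text
time: 3.95
tool_pos: [461.5, -255.4, 73.6]
eef_rot: [-3.128, 0.274, 0.004]
ft_force: [-0.4, -0.2, -0.3]
gripper_width: 0.568
```

```bash
python3 - <<'E'
from h import *
save('side','side2')
s=np.load('side2.npz')['im'][:,:,::-1]
f=lambda a:cv2.resize(a,None,fx=6,fy=6,interpolation=cv2.INTER_CUBIC)
cv2.imwrite('pics/c6.png',f(s[230:330,235:335]))
E
python3 plan.py
```

```text
t 4.0 p [ 461.5 -255.4   73.6] yaw -10.0 tilt 0.15 w 0.567 F [-0.2  0.5 -0.1] q [-0.65  0.46 -0.47  0.65 -0.    1.1 ]
```

View pics/c6.png

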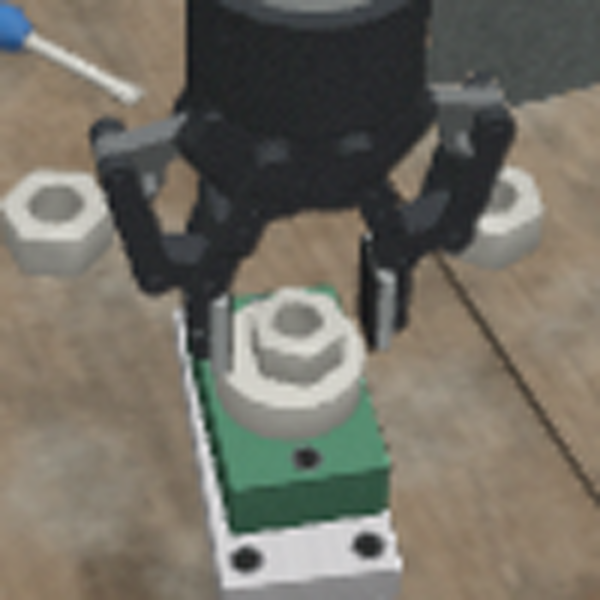

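Run:
```python
from h import *
a=np.radians(-10)
ux=np.array([np.cos(a),np.sin(a)]);uy=np.array([np.sin(a),-np.cos(a)])
for z in (62,66,70,74): 
  for dy in(0,11):
   print(z,dy,proj('side',[[*(np.array([461.5,-255.4])+s*25*ux+dy*uy),z] for s in(-1,1)]).round(1).tolist())
```

```text
62 0 [[271.6, 289.7], [295.2, 286.2]]
62 11 [[272.7, 293.7], [296.5, 290.1]]
66 0 [[271.6, 288.4], [295.2, 284.8]]
66 11 [[272.7, 292.3], [296.6, 288.7]]
70 0 [[271.7, 287.0], [295.3, 283.5]]
70 11 [[272.7, 291.0], [296.7, 287.3]]
74 0 [[271.7, 285.6], [295.4, 282.1]]
74 11 [[272.8, 289.6], [296.7, 286.0]]
```

Call:
{"method": "jog_arm", "body": {
  "increments": [
    [[0,0,-0.002],[0,0,0]],
    [[0,0,-0.002],[0,0,0]],
    [[0,0,-0.002],[0,0,0]],
    [[0,0,-0.002],[0,0,0]],
    [[0,0,-0.002],[0,0,0]],
    [[0,0,-0.002],[0,0,0]],
    [[0,0,-0.002],[0,0,0]]
  ],
  "fingers": 255,
  "newtons": 40
}}

```text
time: 4.88
tool_pos: [461.7, -255.5, 76.0]
eef_rot: [-3.129, 0.274, 0.003]
ft_force: [-0.6, 0.4, 4.9]
gripper_width: 0.327
```

```bash
python3 plan.py 462,-256,160,-10 649.5,-266,160,-10
```

```text
t 4.88 p [ 461.7 -255.5   76. ] yaw -10.0 tilt 0.12 w 0.327 F [-0.6  0.4  4.9] q [-0.65  0.46 -0.46  0.65 -0.    1.1 ]
(462.0, -256.0, 160.0, -10.0) -> [0.0002, 0.0003, -0.0841] [-0.05, 0.11, -0.03] dist 0.084
(649.5, -266.0, 160.0, -10.0) -> [0.1866, -0.0224, -0.0844] [-0.05, 0.11, -0.03] dist 0.206
```

Call:
{"method": "jog_arm", "body": {
  "increments": [
    [[0,0,-0.005],[0,0,0]],
    [[0,0,-0.03],[0,0,0]],
    [[0,0,-0.065],[0,0,0]],
    [[0,0,-0.084],[0,0,0]],
    [[0.04,-0.005,-0.084],[0,0,0]],
    [[0.09,-0.011,-0.084],[0,0,0]],
    [[0.14,-0.017,-0.084],[0,0,0]],
    [[0.18,-0.022,-0.084],[0,0,0]],
    [[0.187,-0.0225,-0.084],[0,0,0]],
    [[0.187,-0.0225,-0.084],[0,0,0]],
    [[0.187,-0.0225,-0.084],[0,0,0]]
  ]
}}

```text
time: 6.25
tool_pos: [648.5, -265.9, 159.1]
eef_rot: [-3.128, 0.275, 0.006]
ft_force: [0.8, 0.3, -1.1]
gripper_width: 0.327
```

```bash
python3 - <<'E'
from h import *
for n in('side','top'): save(n,n+'3')
s=np.load('side3.npz')['im'][:,:,::-1];t=np.load('top3.npz')['im'][:,:,::-1]
f=lambda a:cv2.resize(a,None,fx=4,fy=4,interpolation=cv2.INTER_CUBIC)
cv2.imwrite('pics/c7.png',np.hstack([f(s[190:330,260:360+20]),f(t[150:290,330:410])]))
E
python3 plan.py 649.5,-266,50,-10 649.5,-266,18.5,-10
```

```text
t 6.35 p [ 648.8 -266.1  159.6] yaw -10.1 tilt 0.17 w 0.331 F [ 0.4  0.  -1.1] q [-0.49  0.67  0.15  1.06  0.    1.25]
(649.5, -266.0, 50.0, -10.0) -> [0.001, -0.0001, 0.1096] [-0.06, 0.15, -0.07] dist 0.11
(649.5, -266.0, 18.5, -10.0) -> [0.001, -0.0001, 0.1411] [-0.06, 0.15, -0.07] dist 0.141
```

View pics/c7.png

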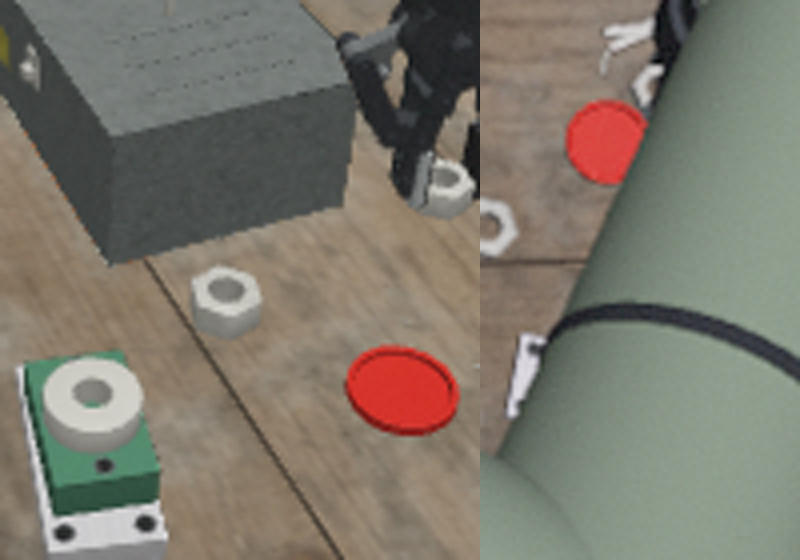

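Call:
{"method": "jog_arm", "body": {
  "increments": [
    [[0.001,0,0.04],[0,0.1,0]],
    [[0.001,0,0.09],[0,0.1,0]],
    [[0.001,0,0.12],[0,0.1,0]],
    [[0.001,0,0.134],[0,0.1,0]],
    [[0.001,0,0.139],[0,0.1,0]],
    [[0.001,0,0.1415],[0,0.1,0]],
    [[0.001,0,0.1415],[0,0.1,0]],
    [[0.001,0,0.1415],[0,0.1,0]]
  ]
}}

```text
time: 7.35
tool_pos: [651.1, -266.2, 18.7]
eef_rot: [-3.129, 0.274, -0.001]
ft_force: [0.0, 0.9, -1.1]
gripper_width: 0.325
```

```bash
python3 - <<'E'
from h import *
save('side','side4')
s=np.load('side4.npz')['im'][:,:,::-1]
f=lambda a:cv2.resize(a,None,fx=6,fy=6,interpolation=cv2.INTER_CUBIC)
cv2.imwrite('pics/c8.png',f(s[230:330,310:410]))
E
python3 plan.py
```

```text
t 7.4 p [ 651.  -266.2   18.6] yaw -10.0 tilt 0.05 w 0.329 F [ 0.3 -0.5 -0.8] q [-0.49  0.8   0.02  0.79  0.    1.25]
```

View pics/c8.png

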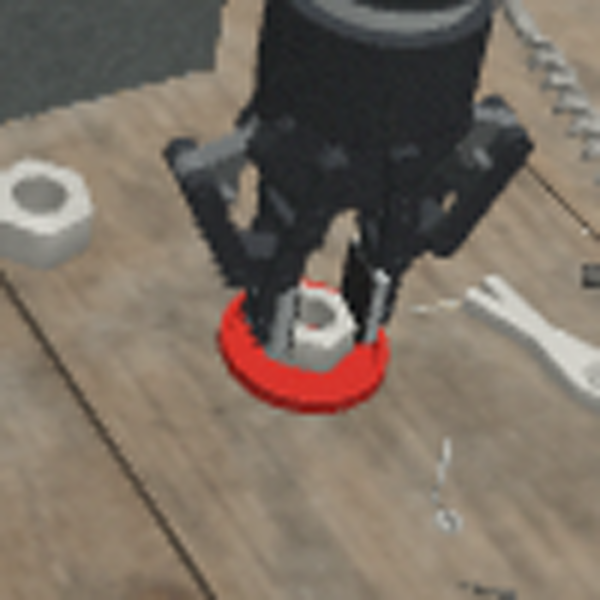

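Call:
{"method": "jog_arm", "body": {
  "increments": [
    [[0,0,0.001],[0,0,0]],
    [[0,0,0.0015],[0,0,0]],
    [[0,0,0.0015],[0,0,0]]
  ]
}}

```text
time: 7.78
tool_pos: [650.8, -266.1, 17.0]
eef_rot: [-3.129, 0.274, -0.0]
ft_force: [-0.1, -0.1, 4.7]
gripper_width: 0.327
```

Call:
{"method": "jog_arm", "body": {
  "increments": [
    [[0,0,0],[0,0,0]],
    [[0,0,0],[0,0,0]],
    [[0,0,0],[0,0,0]],
    [[0,0,0],[0,0,0]],
    [[0,0,-0.02],[0,0,0]],
    [[0,0,-0.05],[0,0,0]],
    [[0,0,-0.1],[0,0,0]],
    [[0,0,-0.15],[0,0,0]],
    [[0,0,-0.15],[0,0,0]],
    [[0,0,-0.15],[0,0,0]]
  ],
  "fingers": 0
}}

```text
time: 9.02
tool_pos: [650.6, -266.1, 167.1]
eef_rot: [-3.129, 0.275, -0.001]
ft_force: [-1.2, 0.6, -0.6]
gripper_width: 1.0
```

```bash
python3 - <<'E'
from h import *
for n in('side','top'): save(n,n+'5')
s=np.load('side5.npz')['im'][:,:,::-1];t=np.load('top5.npz')['im'][:,:,::-1]
f=lambda a:cv2.resize(a,None,fx=4,fy=4,interpolation=cv2.INTER_CUBIC)
cv2.imwrite('pics/c9.png',np.hstack([f(s[240:350,255:390]),f(t[160:270,335:385])]))
E
python3 plan.py
```

```text
t 9.12 p [ 649.6 -265.6  165. ] yaw -10.0 tilt 0.19 w 1.001 F [-0.  -0.5 -1.1] q [-0.49  0.66  0.16  1.07  0.    1.25]
```

View pics/c9.png

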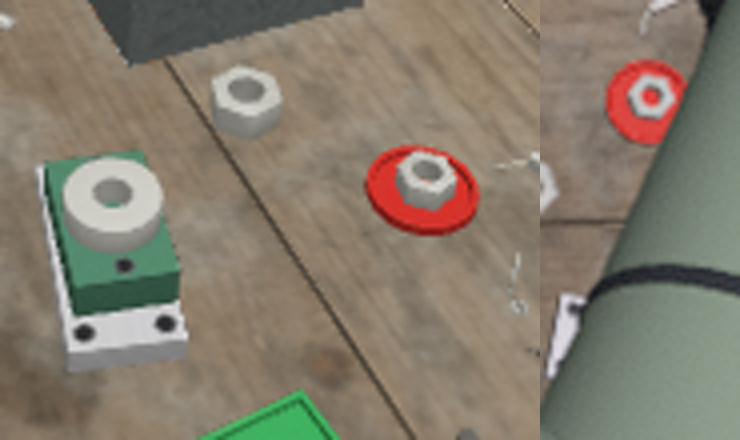

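```bash
cat > m3.py <<'E'
from m1 import tri; from h import *
def bear(n,f,x0,y0,x1,y1,vmin):
    im=np.load(f)['im'];hsv=cv2.cvtColor(im,cv2.COLOR_RGB2HSV);S,V=hsv[...,1].astype(int),hsv[...,2].astype(int)
    m=np.zeros(S.shape,'uint8');m[y0:y1,x0:x1]=((S<60)&(V>vmin))[y0:y1,x0:x1]
    if n=='top': m=cv2.morphologyEx(m,cv2.MORPH_OPEN,np.ones((5,5),'uint8'))
    c=max(cv2.findContours(m,cv2.RETR_EXTERNAL,cv2.CHAIN_APPROX_NONE)[0],key=cv2.contourArea).reshape(-1,2)
    P=onz(n,c,62.)[:,:2].astype('float32');e=cv2.fitEllipse(P);print(n,len(c),cv2.boundingRect(c),np.round(e[0],1),np.round(e[1],1))
    return proj(n,[[*e[0],62.]])[0]
for vm in(170,185): a=bear('side','side5.npz',268,275,300,305,vm)
b=bear('top','top0.npz',350,236,378,262,150)
print(a,b,tri(a,b))
E
python3 m3.py | grep -v ctr|tail -4; python3 plan.py 462,-254,160,-10
```

```text
side 59 (271, 279, 25, 19) [ 460.1 -255.3] [49.  49.5]
side 59 (271, 280, 25, 18) [ 459.9 -255.6] [47.7 48.8]
top 41 (362, 244, 13, 12) [ 450.6 -260.9] [20.2 43.1]
[282.80741532 288.19668876] [368.12054855 250.22199339] (array([ 453.69573033, -260.53238221,   68.5112186 ]), np.float64(7.475968779092885))
t 9.12 p [ 649.6 -265.6  165. ] yaw -10.0 tilt 0.19 w 1.001 F [-0.  -0.5 -1.1] q [-0.49  0.66  0.16  1.07  0.    1.25]
(462.0, -254.0, 160.0, -10.0) -> [-0.1868, 0.0212, 0.0055] [-0.1, 0.16, -0.03] dist 0.188
```

```bash
python3 plan.py 455,-110,180,-10
```

```text
t 9.12 p [ 649.6 -265.6  165. ] yaw -10.0 tilt 0.19 w 1.001 F [-0.  -0.5 -1.1] q [-0.49  0.66  0.16  1.07  0.    1.25]
(455.0, -110.0, 180.0, -10.0) -> [-0.2188, -0.1194, -0.0141] [-0.1, 0.16, -0.03] dist 0.25
```

Call:
{"method": "jog_arm", "body": {
  "increments": [
    [[-0.219,-0.119,-0.014],[-0.1,0.2,0]],
    [[-0.219,-0.119,-0.014],[-0.1,0.2,0]],
    [[-0.219,-0.119,-0.014],[-0.1,0.2,0]],
    [[-0.219,-0.119,-0.014],[-0.1,0.2,0]],
    [[-0.219,-0.119,-0.014],[-0.1,0.2,0]],
    [[-0.219,-0.119,-0.014],[-0.1,0.2,0]],
    [[-0.219,-0.119,-0.014],[-0.1,0.2,0]]
  ]
}}

```text
time: 10.0
tool_pos: [456.9, -111.6, 180.3]
eef_rot: [3.128, -0.275, 0.006]
ft_force: [-0.3, -0.7, -0.5]
gripper_width: 0.997
```

```bash
python3 - <<'E'
from h import *
for n in('side','top'): save(n,n+'6')
s=np.load('side6.npz')['im'][:,:,::-1];t=np.load('top6.npz')['im'][:,:,::-1]
f=lambda a:cv2.resize(a,None,fx=6,fy=6,interpolation=cv2.INTER_CUBIC)
cv2.imwrite('pics/c10.png',np.hstack([f(s[265:335,255:315]),f(t[220:290,330:395])]))
E
sed -i "s/'side5.npz'/'side6.npz'/; s/'top','top0.npz',350,236,378,262,150/'top','top6.npz',354,232,378,264,150/" m3.py; python3 m3.py | grep -v ctr|tail -4;python3 plan.py 460.5,-255.5,160,-10
```

```text
side 59 (271, 279, 25, 19) [ 460.2 -255.2] [49.2 49.5]
side 59 (271, 280, 25, 18) [ 459.9 -255.6] [47.7 48.8]
top 45 (370, 244, 8, 19) [ 440.6 -276.7] [20.6 55.8]
[282.80741532 288.19668876] [373.95144865 253.73572151] (array([ 445.24775645, -273.1237541 ,   83.83265537]), np.float64(12.664423967481383))
t 10.1 p [ 456.6 -111.5  180.2] yaw -10.1 tilt 0.18 w 0.999 F [-0.5 -0.6 -0.1] q [-0.4   0.23 -0.49  0.85 -0.    1.35]
(460.5, -255.5, 160.0, -10.0) -> [0.029, 0.141, 0.0204] [0.04, -0.17, -0.06] dist 0.145
```

View pics/c10.png

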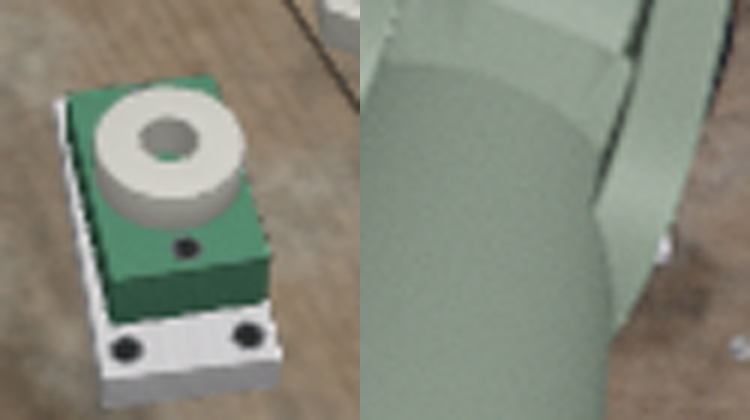

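```bash
python3 - <<'E' | grep -v ctr
from m1 import tri; from h import *
b=(155.5/16-.5+356,172.5/16-.5+236);a=proj('side',[[460,-255.4,62]])[0]
print('T',b,tri(a,b),onz('top',[b],62))
E
```

```text
tri [ 650.1 -265.8    2.4] 1.0
  tri [4.507e+02 4.248e+02 4.000e-01] 0.2
  tri [426.9 230.    1. ] 1.7
  tri [ 484.4 -423.2    3.2] 0.9
T (365.21875, 246.28125) (array([ 461.31263185, -253.74387343,   59.96469222]), np.float64(1.0611255375206463)) [[ 461.65777425 -253.4319647    62.        ]]
```

Call:
{"method": "jog_arm", "body": {
  "increments": [
    [[0.012,0.06,0.01],[0,-0.2,0]],
    [[0.024,0.12,0.02],[0,-0.2,0]],
    [[0.0294,0.14,0.03],[0,-0.2,0]],
    [[0.0294,0.14,0.07],[0,-0.2,0]],
    [[0.0294,0.14,0.1],[0,-0.2,0]],
    [[0.0294,0.14,0.115],[0,-0.2,0]],
    [[0.0294,0.14,0.122],[0,-0.2,0]],
    [[0.0294,0.14,0.122],[0,-0.2,0]],
    [[0.0294,0.14,0.122],[0,-0.2,0]]
  ]
}}

```text
time: 11.22
tool_pos: [461.3, -254.3, 59.6]
eef_rot: [3.128, -0.274, 0.002]
ft_force: [-0.7, -0.6, -0.7]
gripper_width: 0.999
```

```bash
python3 - <<'E'
from h import *
save('side','side7')
s=np.load('side7.npz')['im'][:,:,::-1]
f=lambda a:cv2.resize(a,None,fx=6,fy=6,interpolation=cv2.INTER_CUBIC)
cv2.imwrite('pics/c11.png',f(s[240:335,240:330]))
E
python3 plan.py 461,-254.5,56,-10
```

```text
t 11.28 p [ 461.2 -254.3   59.6] yaw -10.0 tilt 0.1 w 0.998 F [ 0.8 -1.  -0. ] q [-0.64  0.48 -0.48  0.61 -0.    1.1 ]
(461.0, -254.5, 56.0, -10.0) -> [-0.0002, 0.0002, 0.0036] [0.08, -0.06, -0.02] dist 0.004
```

View pics/c11.png

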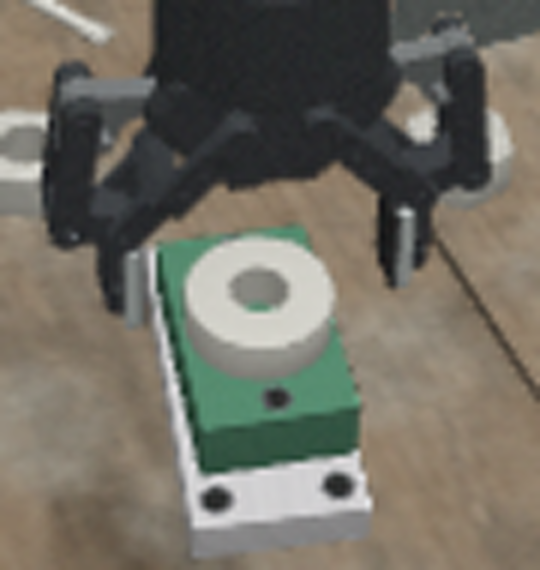

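Call:
{"method": "jog_arm", "body": {
  "increments": [
    [[0,0,0.0035],[0,0,0]],
    [[0,0,0.0035],[0,0,0]],
    [[0,0,0.0035],[0,0,0]],
    [[0,0,0.0035],[0,0,0]],
    [[0,0,0.0035],[0,0,0]],
    [[0,0,0.0035],[0,0,0]],
    [[0,0,0.0035],[0,0,0]]
  ],
  "fingers": 255,
  "newtons": 40
}}

```text
time: 12.15
tool_pos: [460.6, -253.9, 55.5]
eef_rot: [3.129, -0.274, -0.001]
ft_force: [-1.5, 1.4, 6.3]
gripper_width: 0.586
```

```bash
python3 - <<'E'
from h import *
save('side','side8')
s=np.load('side8.npz')['im'][:,:,::-1]
f=lambda a:cv2.resize(a,None,fx=6,fy=6,interpolation=cv2.INTER_CUBIC)
cv2.imwrite('pics/c12.png',f(s[240:335,240:330]))
E
python3 plan.py 461,-254.5,200,-10 450,80,210,-10 450.5,423.5,180,-10
```

```text
t 12.2 p [ 460.6 -253.9   55.6] yaw -10.0 tilt 0.05 w 0.589 F [-1.4 -0.1  5.9] q [-0.64  0.48 -0.49  0.6  -0.    1.1 ]
(461.0, -254.5, 200.0, -10.0) -> [0.0004, 0.0006, -0.1444] [0.04, 0.01, -0.02] dist 0.144
(450.0, 80.0, 210.0, -10.0) -> [-0.0686, -0.3269, -0.1547] [0.04, 0.01, -0.02] dist 0.368
(450.5, 423.5, 180.0, -10.0) -> [-0.1279, -0.6652, -0.1249] [0.04, 0.01, -0.02] dist 0.689
```

View pics/c12.png

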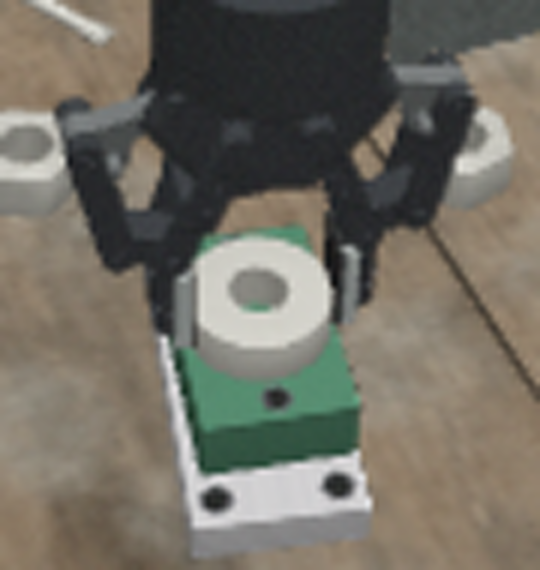

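Call:
{"method": "jog_arm", "body": {
  "increments": [
    [[0,0,-0.005],[0,0,0]],
    [[0,0,-0.03],[0,0,0]],
    [[0,0,-0.08],[0,0,0]],
    [[0,0,-0.13],[0,0,0]],
    [[-0.007,-0.035,-0.15],[0,0,0]],
    [[-0.02,-0.09,-0.155],[0,0,0]],
    [[-0.031,-0.15,-0.155],[0,0,0]],
    [[-0.043,-0.21,-0.155],[0,0,0]],
    [[-0.055,-0.27,-0.155],[0,0,0]],
    [[-0.0665,-0.33,-0.155],[0,0,0]],
    [[-0.077,-0.39,-0.155],[0,0,0]],
    [[-0.088,-0.45,-0.155],[0,0,0]]
  ]
}}

```text
time: 13.7
tool_pos: [452.0, 206.5, 209.9]
eef_rot: [3.129, -0.275, -0.0]
ft_force: [0.8, -0.0, -1.7]
gripper_width: 0.581
```

Call:
{"method": "jog_arm", "body": {
  "increments": [
    [[-0.01,-0.055,0],[0,0,0]],
    [[-0.02,-0.11,0],[0,0,0]],
    [[-0.03,-0.16,0.01],[0,0,0]],
    [[-0.04,-0.2,0.02],[0,0,0]],
    [[-0.04,-0.213,0.03],[0,0,0]],
    [[-0.04,-0.213,0.03],[0,0,0]],
    [[-0.04,-0.213,0.03],[0,0,0]]
  ]
}}

```text
time: 14.58
tool_pos: [450.2, 420.1, 179.9]
eef_rot: [3.128, -0.276, -0.001]
ft_force: [-0.5, 0.6, -1.5]
gripper_width: 0.585
```

```bash
python3 - <<'E'
from h import *
for n in('side','top'): save(n,n+'9')
s=np.load('side9.npz')['im'][:,:,::-1];t=np.load('top9.npz')['im'][:,:,::-1]
cv2.imwrite('pics/c13.png',np.hstack([cv2.resize(s,None,fx=.9,fy=.9)[:,:390],cv2.resize(t,None,fx=.9,fy=.9)[:,:400]]))
E
python3 plan.py 450.5,423.5,60,-10 450.5,423.5,15.5,-10
```

```text
t 14.68 p [450.6 420.2 180.4] yaw -10.1 tilt 0.03 w 0.583 F [-0.7 -0.  -1.7] q [ 0.63  0.49 -0.1   0.98 -0.    2.38]
(450.5, 423.5, 60.0, -10.0) -> [-0.0006, -0.0033, 0.1204] [0.03, 0.0, -0.13] dist 0.12
(450.5, 423.5, 15.5, -10.0) -> [-0.0006, -0.0033, 0.1649] [0.03, 0.0, -0.13] dist 0.165
```

View pics/c13.png

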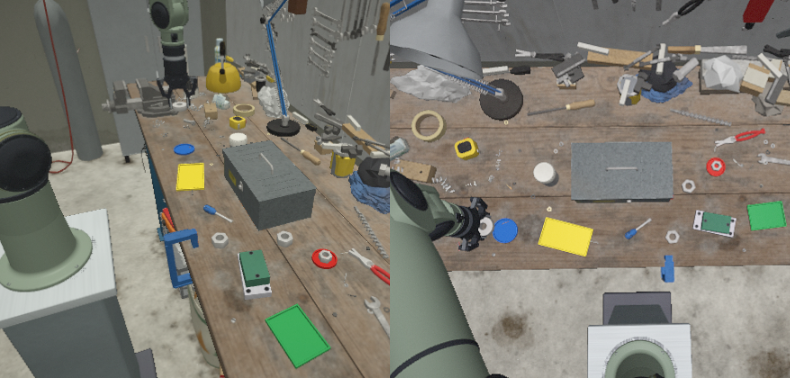

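Call:
{"method": "jog_arm", "body": {
  "increments": [
    [[-0.0006,-0.0033,0.04],[0,0,0]],
    [[-0.0006,-0.0033,0.09],[0,0,0]],
    [[-0.0006,-0.0033,0.13],[0,0,0]],
    [[-0.0006,-0.0033,0.152],[0,0,0]],
    [[-0.0006,-0.0033,0.16],[0,0,0]],
    [[-0.0006,-0.0033,0.163],[0,0,0]],
    [[-0.0006,-0.0033,0.1645],[0,0,0]],
    [[-0.0006,-0.0033,0.1645],[0,0,0]],
    [[-0.0006,-0.0033,0.1645],[0,0,0]]
  ]
}}

```text
time: 15.8
tool_pos: [450.2, 424.9, 16.0]
eef_rot: [-3.129, 0.274, -0.0]
ft_force: [-0.1, 0.2, -0.4]
gripper_width: 0.584
```

```bash
python3 - <<'E'
from h import *
for n in('side','top'): save(n,n+'10')
s=np.load('side10.npz')['im'][:,:,::-1];t=np.load('top10.npz')['im'][:,:,::-1]
f=lambda a:cv2.resize(a,None,fx=6,fy=6,interpolation=cv2.INTER_CUBIC)
cv2.imwrite('pics/c14.png',np.hstack([f(s[120:200,170:235]),f(t[215:295,95:160])]))
E
python3 plan.py
```

```text
t 15.9 p [450.  424.8  15.6] yaw -10.0 tilt 0.02 w 0.58 F [ 0.  -0.6 -0.4] q [ 0.64  0.67 -0.26  0.65 -0.    2.38]
```

View pics/c14.png

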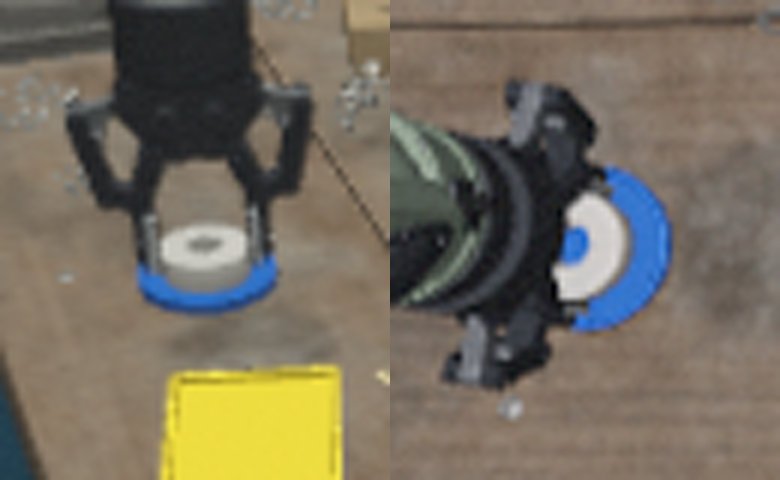

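Call:
{"method": "jog_arm", "body": {
  "increments": [
    [[0,0,0.001],[0,0,0]],
    [[0,0,0.0015],[0,0,0]],
    [[0,0,0.0015],[0,0,0]]
  ]
}}

```text
time: 16.27
tool_pos: [450.0, 424.7, 14.6]
eef_rot: [3.129, -0.275, -0.0]
ft_force: [-0.8, -1.2, 6.2]
gripper_width: 0.584
```

Call:
{"method": "jog_arm", "body": {
  "increments": [
    [[0,0,0],[0,0,0]],
    [[0,0,0],[0,0,0]],
    [[0,0,0],[0,0,0]],
    [[0,0,0],[0,0,0]],
    [[0,0,-0.02],[0,0,0]],
    [[0,0,-0.05],[0,0,0]],
    [[0,0,-0.1],[0,0,0]],
    [[0,0,-0.16],[0,0,0]],
    [[0,0,-0.19],[0,0,0]],
    [[0,0,-0.19],[0,0,0]],
    [[0,0,-0.19],[0,0,0]]
  ],
  "fingers": 0
}}

```text
time: 17.65
tool_pos: [449.5, 424.3, 202.7]
eef_rot: [3.128, -0.275, -0.003]
ft_force: [0.3, 0.2, 0.1]
gripper_width: 1.002
```

```bash
python3 - <<'E'
from h import *
for n in('side','top'): save(n,n+'11')
s=np.load('side11.npz')['im'][:,:,::-1];t=np.load('top11.npz')['im'][:,:,::-1]
f=lambda a,k=6:cv2.resize(a,None,fx=k,fy=k,interpolation=cv2.INTER_CUBIC)
cv2.imwrite('pics/c15.png',np.hstack([f(s[120:200,170:235]),f(t[215:295,95:160])]))
cv2.imwrite('pics/c16.png',np.hstack([f(s[268:332,258:312],7),f(t[230:294,332:392],7)][:2]))
E
python3 plan.py
```

```text
t 17.75 p [449.1 424.  201.8] yaw -10.0 tilt 0.24 w 1.003 F [-0.2  0.  -0.1] q [ 0.64  0.48 -0.06  1.04 -0.    2.38]
```

View pics/c15.png

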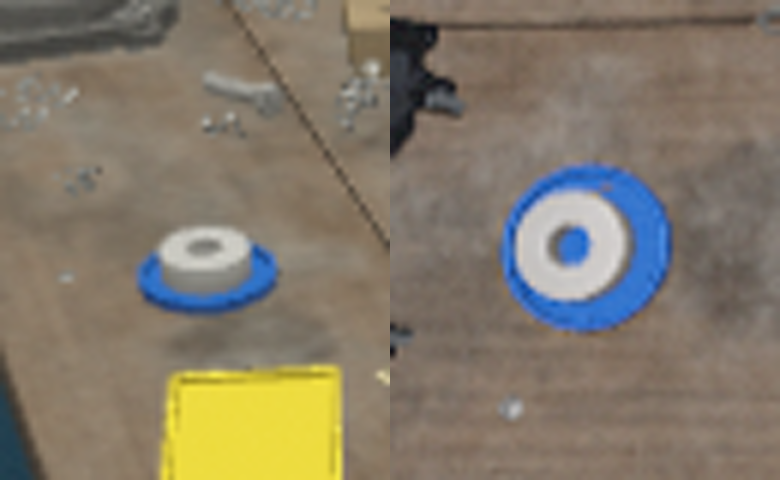

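View pics/c16.png

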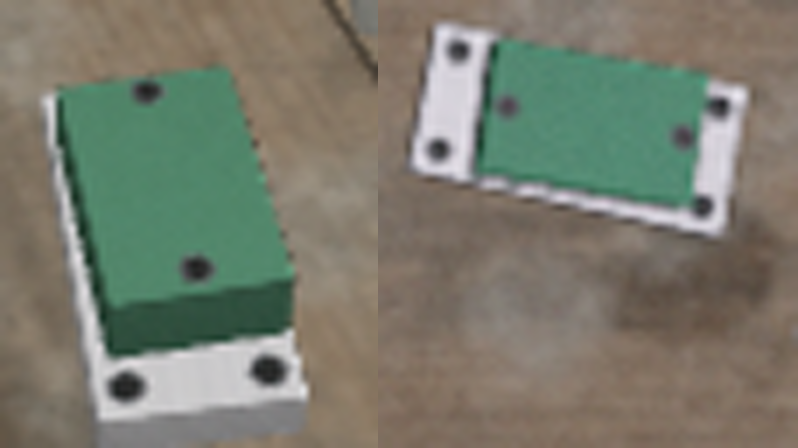

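```bash
cat > m4.py <<'E'
from m1 import tri; from h import *
S=lambda x,y:((x+.5)/7-.5+258,(y+.5)/7-.5+268); T=lambda x,y:((x-378+.5)/7-.5+332,(y+.5)/7-.5+230)
h1=tri(S(147,91),T(508,106));h2=tri(S(198,268),T(683,136));print('R holes',h1,h2)
d=h1[0]-h2[0];print('R ctr',(h1[0]+h2[0])/2,'axis',np.degrees(np.arctan2(d[1],d[0])))
def quad(n,c,z):
    P=onz(n,c,z)[:,:2].astype('float32');(x,y),(a,b),an=cv2.minAreaRect(P);print('R',n,z,round(x,1),round(y,1),round(a,1),round(b,1),round(an,1))
quad('side',[S(56,90),S(226,68),S(294,272),S(112,308)],44)
quad('top',[T(498,38),T(708,77),T(690,208),T(478,176)],44)
quad('top',[T(437,24),T(748,88),T(722,236),T(412,172)],18)
P=[tri(S(127,387),T(703,207)),tri(S(268,371),T(720,106))];print('R plate holes',P)
q=onz('top',[T(703,207),T(720,106),T(458,50),T(438,148)],18);print('R plate ctr holes',q.mean(0),np.degrees(np.arctan2(*(q[2]-q[1])[1::-1])),np.degrees(np.arctan2(*(q[3]-q[0])[1::-1])))
E
python3 m4.py|grep ^R; python3 plan.py 450,80,200,-10
```

```text
R holes (array([ 467.89642936, -215.20566101,   42.59489659]), np.float64(1.043387958498446)) (array([ 454.83589729, -285.59165842,   42.45294091]), np.float64(0.556982747847883))
R ctr [ 461.36616332 -250.39865972   42.52391875] axis 79.48799216970156
R side 44 459.8 -253.2 86.8 54.3 79.9
R top 44 460.0 -249.3 86.2 56.7 79.2
R top 18 460.3 -249.2 131.0 62.4 77.3
R plate holes [(array([ 427.52619569, -298.69059935,   17.07138852]), np.float64(0.36332642092719625)), (array([ 468.57413532, -308.13025596,   16.43616633]), np.float64(1.3159089039138314))]
R plate ctr holes [ 461.12841487 -249.32852201   18.        ] 76.89718232108225 76.44994961760568
t 17.75 p [449.1 424.  201.8] yaw -10.0 tilt 0.24 w 1.003 F [-0.2  0.  -0.1] q [ 0.64  0.48 -0.06  1.04 -0.    2.38]
(450.0, 80.0, 200.0, -10.0) -> [0.0608, 0.3386, 0.0027] [0.18, 0.16, -0.03] dist 0.344
```

```bash
python3 plan.py 455,0,195,-10.6 460.5,-250.7,160,-10.6
```

```text
t 17.75 p [449.1 424.  201.8] yaw -10.0 tilt 0.24 w 1.003 F [-0.2  0.  -0.1] q [ 0.64  0.48 -0.06  1.04 -0.    2.38]
(455.0, 0.0, 195.0, -10.6) -> [0.0797, 0.4165, 0.0079] [0.18, 0.16, 0.57] dist 0.424
(460.5, -250.7, 160.0, -10.6) -> [0.1289, 0.6623, 0.0435] [0.18, 0.16, 0.57] dist 0.676
```

Call:
{"method": "jog_arm", "body": {
  "increments": [
    [[0.08,0.416,0.008],[0.2,0.2,0.6]],
    [[0.08,0.416,0.008],[0.2,0.2,0.6]],
    [[0.08,0.416,0.008],[0.2,0.2,0.6]],
    [[0.08,0.416,0.008],[0.2,0.2,0.6]],
    [[0.08,0.416,0.008],[0.2,0.2,0.6]],
    [[0.08,0.416,0.008],[0.2,0.2,0.6]],
    [[0.129,0.662,0.043],[0.2,0.2,0.6]],
    [[0.129,0.662,0.043],[0.2,0.2,0.6]],
    [[0.129,0.662,0.043],[0.2,0.2,0.6]],
    [[0.129,0.662,0.043],[0.2,0.2,0.6]],
    [[0.129,0.662,0.043],[0.2,0.2,0.6]],
    [[0.129,0.662,0.043],[0.2,0.2,0.6]]
  ]
}}

```text
time: 19.25
tool_pos: [460.8, -252.7, 159.2]
eef_rot: [-3.124, 0.299, -0.002]
ft_force: [0.5, -0.1, -0.3]
gripper_width: 1.0
```

```bash
python3 plan.py 460.5,-250.7,60,-10.6 460.5,-250.7,32,-10.6
```

```text
t 19.25 p [ 460.8 -252.7  159.2] yaw -10.9 tilt 0.2 w 1.0 F [ 0.5 -0.1 -0.3] q [-0.64  0.35 -0.38  0.84  0.    1.12]
(460.5, -250.7, 60.0, -10.6) -> [-0.0008, -0.0016, 0.0992] [-0.19, -0.06, -0.33] dist 0.099
(460.5, -250.7, 32.0, -10.6) -> [-0.0008, -0.0015, 0.1272] [-0.19, -0.06, -0.33] dist 0.127
```

Call:
{"method": "jog_arm", "body": {
  "increments": [
    [[-0.0008,-0.0016,0.04],[0,0,0]],
    [[-0.0008,-0.0016,0.08],[0,0,0]],
    [[-0.0008,-0.0016,0.108],[0,0,0]],
    [[-0.0008,-0.0016,0.124],[0,0,0]],
    [[-0.0008,-0.0016,0.127],[0,0,0]],
    [[-0.0008,-0.0016,0.127],[0,0,0]],
    [[-0.0008,-0.0016,0.127],[0,0,0]]
  ]
}}

```text
time: 20.12
tool_pos: [462.5, -248.2, 35.2]
eef_rot: [-3.127, 0.291, -0.008]
ft_force: [-0.4, 0.3, -0.5]
gripper_width: 1.001
```

```bash
python3 - <<'E'
from h import *
save('side','side12')
s=np.load('side12.npz')['im'][:,:,::-1]
f=lambda a:cv2.resize(a,None,fx=6,fy=6,interpolation=cv2.INTER_CUBIC)
cv2.imwrite('pics/c17.png',f(s[240:335,240:330]))
E
python3 plan.py 460.5,-250.7,30,-10.6
```

```text
t 20.18 p [ 462.4 -248.2   35.1] yaw -10.6 tilt 0.29 w 1.001 F [0.1 1.3 0.9] q [-0.64  0.51 -0.51  0.55  0.    1.12]
(460.5, -250.7, 30.0, -10.6) -> [-0.0014, 0.0028, 0.0051] [-0.12, -0.27, -0.03] dist 0.006
```

View pics/c17.png

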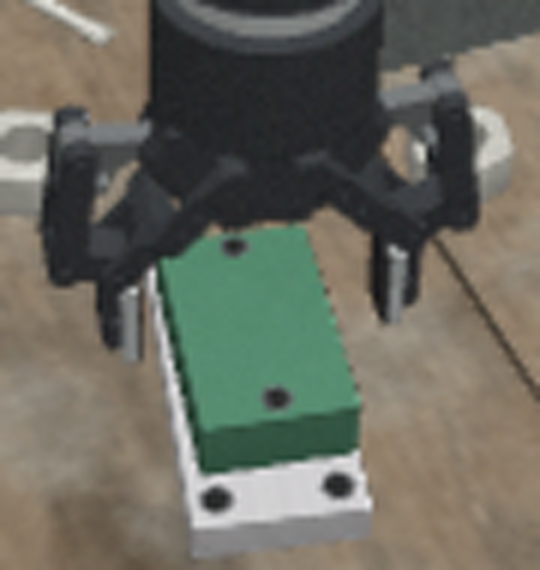

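Gap (inner edges at about x 137 and 388 in the crop) straddles the block. Adjust by the offset and close.

Call:
{"method": "jog_arm", "body": {
  "increments": [
    [[-0.0014,0.0028,0.0051],[0,-0.3,0]],
    [[-0.0014,0.0028,0.0051],[0,-0.3,0]],
    [[-0.0014,0.0028,0.0051],[0,-0.3,0]]
  ]
}}

```text
time: 20.55
tool_pos: [459.7, -250.2, 29.0]
eef_rot: [-3.125, 0.291, 0.003]
ft_force: [0.2, 1.3, -0.3]
gripper_width: 0.999
```

Call:
{"method": "jog_arm", "body": {
  "increments": [
    [[0,0,0],[0,0,0]],
    [[0,0,0],[0,0,0]],
    [[0,0,0],[0,0,0]],
    [[0,0,0],[0,0,0]],
    [[0,0,0],[0,0,0]],
    [[0,0,0],[0,0,0]]
  ],
  "fingers": 255,
  "newtons": 50
}}

```text
time: 21.3
tool_pos: [460.1, -250.3, 29.4]
eef_rot: [-3.125, 0.291, 0.002]
ft_force: [0.2, 0.9, 5.3]
gripper_width: 0.639
```

```bash
python3 - <<'E'
from h import *
save('side','side13')
s=np.load('side13.npz')['im'][:,:,::-1]
f=lambda a:cv2.resize(a,None,fx=6,fy=6,interpolation=cv2.INTER_CUBIC)
cv2.imwrite('pics/c18.png',f(s[240:335,240:330]))
E
python3 plan.py 460.5,-250.7,130,-10.6 484.3,-422.5,130,6.4
```

```text
t 21.35 p [ 460.1 -250.3   29.4] yaw -10.6 tilt 0.17 w 0.643 F [-0.2  0.2  4.8] q [-0.64  0.52 -0.51  0.54  0.    1.12]
(460.5, -250.7, 130.0, -10.6) -> [0.0003, 0.0, -0.1006] [-0.15, 0.09, -0.03] dist 0.101
(484.3, -422.5, 130.0, 6.4) -> [0.0553, 0.1645, -0.1011] [-0.16, 0.07, -17.03] dist 0.201
```

View pics/c18.png

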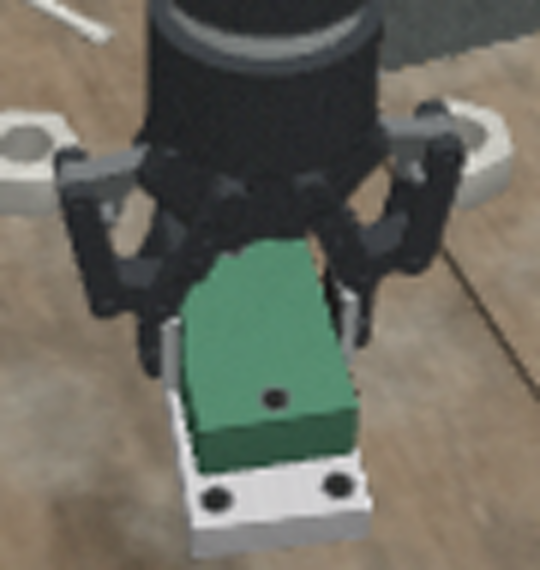

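Call:
{"method": "jog_arm", "body": {
  "increments": [
    [[0,0,-0.004],[0,0,0]],
    [[0,0,-0.02],[0,0,0]],
    [[0,0,-0.05],[0,0,0]],
    [[0,0,-0.085],[0,0,0]],
    [[0.005,0.015,-0.1],[0,0,-3]],
    [[0.018,0.055,-0.101],[0,0,-7]],
    [[0.033,0.1,-0.101],[0,0,-12]],
    [[0.048,0.145,-0.101],[0,0,-17]],
    [[0.0553,0.1645,-0.101],[0,0,-17]],
    [[0.0553,0.1645,-0.101],[0,0,-17]],
    [[0.0553,0.1645,-0.101],[0,0,-17]]
  ]
}}

```text
time: 22.72
tool_pos: [483.5, -421.1, 129.3]
eef_rot: [-3.132, -0.175, 0.004]
ft_force: [-0.8, 1.3, -3.6]
gripper_width: 0.641
```

```bash
python3 - <<'E'
from h import *
for n in('side','top'): save(n,n+'14')
s=np.load('side14.npz')['im'][:,:,::-1];t=np.load('top14.npz')['im'][:,:,::-1]
f=lambda a,k=3:cv2.resize(a,None,fx=k,fy=k,interpolation=cv2.INTER_CUBIC)
cv2.imwrite('pics/c19.png',np.hstack([f(s[230:420,255:385]),f(t[150:340,330:460])]))
E
python3 plan.py 484.3,-422.5,40,6.4 484.3,-422.5,15.4,6.4
```

```text
t 22.82 p [ 483.7 -421.   129.5] yaw 6.4 tilt 0.28 w 0.641 F [ 0.1 -0.3 -3.8] q [-0.83  0.58 -0.08  0.91  0.    0.63]
(484.3, -422.5, 40.0, 6.4) -> [0.0006, 0.002, 0.0895] [-0.26, 0.11, 0.03] dist 0.089
(484.3, -422.5, 15.4, 6.4) -> [0.0006, 0.0021, 0.1141] [-0.26, 0.11, 0.03] dist 0.114
```

View pics/c19.png

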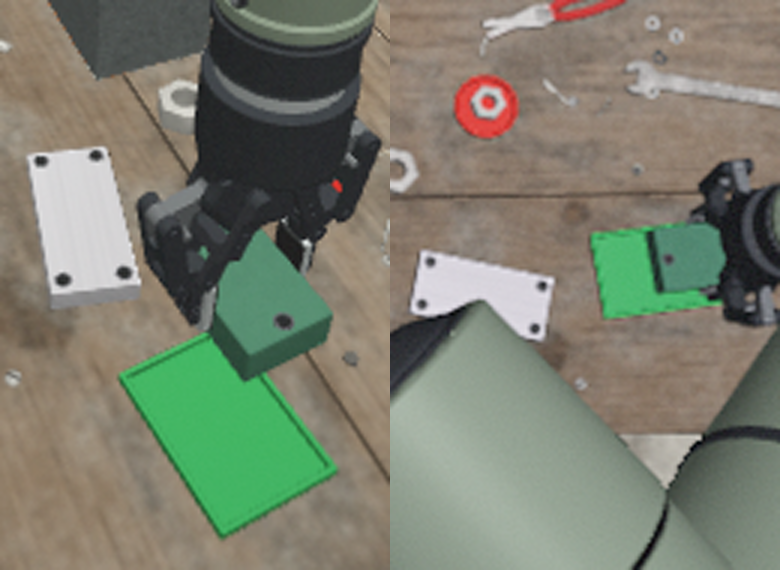

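Call:
{"method": "jog_arm", "body": {
  "increments": [
    [[0.0006,0.002,0.04],[-0.2,0.1,0]],
    [[0.0006,0.002,0.075],[-0.2,0.1,0]],
    [[0.0006,0.002,0.1],[-0.2,0.1,0]],
    [[0.0006,0.002,0.108],[-0.2,0.1,0]],
    [[0.0006,0.002,0.111],[-0.2,0.1,0]],
    [[0.0006,0.002,0.112],[-0.2,0.1,0]],
    [[0.0006,0.002,0.112],[-0.2,0.1,0]]
  ]
}}

```text
time: 23.7
tool_pos: [485.2, -424.5, 18.5]
eef_rot: [3.135, 0.175, 0.002]
ft_force: [-0.4, -0.4, -2.9]
gripper_width: 0.643
```

```bash
python3 - <<'E'
from h import *
for n in('side','top'): save(n,n+'15')
s=np.load('side15.npz')['im'][:,:,::-1];t=np.load('top15.npz')['im'][:,:,::-1]
f=lambda a,k=4:cv2.resize(a,None,fx=k,fy=k,interpolation=cv2.INTER_CUBIC)
cv2.imwrite('pics/c20.png',np.hstack([f(s[290:420,275:385]),f(t[180:310,380:460])]))
E
python3 plan.py 484.3,-422.5,14.4,6.4
```

```text
t 23.8 p [ 485.  -424.4   18.3] yaw 6.4 tilt 0.1 w 0.641 F [-0.  -0.1 -3.5] q [-0.83  0.7  -0.18  0.69  0.    0.63]
(484.3, -422.5, 14.4, 6.4) -> [-0.0005, -0.002, 0.0039] [0.07, -0.06, -0.03] dist 0.004
```

View pics/c20.png

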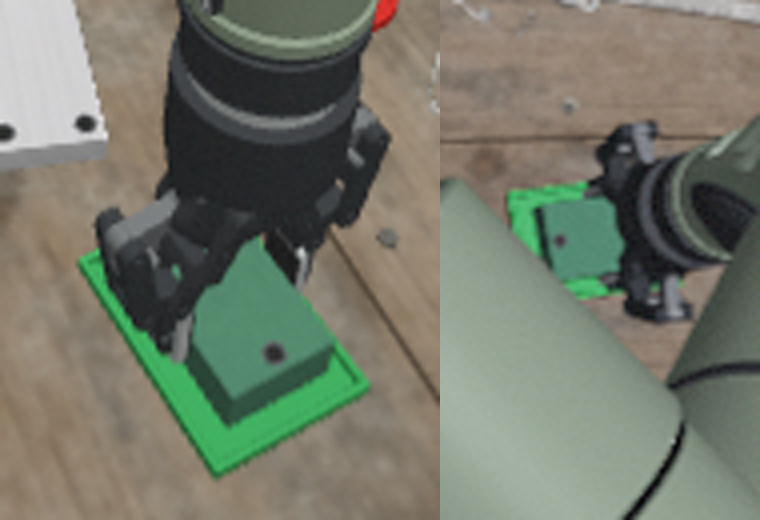

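Call:
{"method": "jog_arm", "body": {
  "increments": [
    [[-0.0005,-0.002,0.001],[0,0,0]],
    [[-0.0005,-0.002,0.003],[0,0,0]],
    [[-0.0005,-0.002,0.0042],[0,0,0]],
    [[-0.0005,-0.002,0.0042],[0,0,0]]
  ]
}}

```text
time: 24.3
tool_pos: [483.8, -421.9, 14.4]
eef_rot: [3.136, 0.175, 0.0]
ft_force: [-1.9, 2.2, 5.6]
gripper_width: 0.648
```

Call:
{"method": "jog_arm", "body": {
  "increments": [
    [[0,0,0],[0,0,0]],
    [[0,0,0],[0,0,0]],
    [[0,0,0],[0,0,0]],
    [[0,0,-0.01],[0,0,0]],
    [[0,0,-0.03],[0,0,0]],
    [[0,0,-0.06],[0,0,0]],
    [[0,0,-0.12],[0,0,0]],
    [[0,0,-0.17],[0,0,0]],
    [[0,0,-0.17],[0,0,0]],
    [[0,0,-0.17],[0,0,0]]
  ],
  "fingers": 0
}}

```text
time: 25.55
tool_pos: [483.7, -421.9, 183.4]
eef_rot: [3.136, 0.174, 0.001]
ft_force: [-0.4, 0.3, 0.4]
gripper_width: 1.001
```

```bash
python3 - <<'E'
from h import *
for n in('side','top'): save(n,n+'16')
s=np.load('side16.npz')['im'][:,:,::-1];t=np.load('top16.npz')['im'][:,:,::-1]
f=lambda a,k=4:cv2.resize(a,None,fx=k,fy=k,interpolation=cv2.INTER_CUBIC)
cv2.imwrite('pics/c21.png',np.hstack([f(s[280:410,265:375]),f(t[180:310,380:460])]))
E
python3 plan.py 460.5,-250,170,-13
```

```text
t 25.65 p [ 483.1 -421.2  181.7] yaw 6.4 tilt 0.14 w 0.998 F [-0.1  0.3 -0.3] q [-0.83  0.54 -0.02  1.02  0.    0.63]
(460.5, -250.0, 170.0, -13.0) -> [-0.0034, -0.1726, 0.0121] [-0.11, 0.09, 19.37] dist 0.173
```

View pics/c21.png

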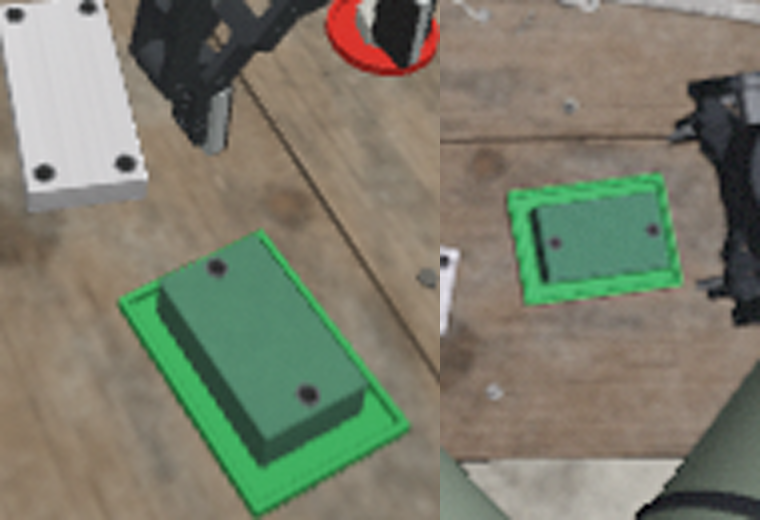

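```bash
python3 - <<'E' | grep ^R
from m1 import tri; from h import *
f=lambda x,y:((x+.5)/4-.5+265,(y+.5)/4-.5+280)
q=onz('side',[f(14,14),f(88,7),f(126,163),f(44,173)],18)
print('R',q.round(1).tolist(),q.mean(0),np.degrees(np.arctan2(*(q[0]-q[3])[1::-1])),np.degrees(np.arctan2(*(q[1]-q[2])[1::-1])))
E
```

```text
R [[451.9, -191.9, 18.0], [492.8, -202.2, 18.0], [468.0, -308.9, 18.0], [426.9, -299.3, 18.0]] [ 459.90605199 -250.57965481   18.        ] 76.90056433239822 76.92152244977942
```

Call:
{"method": "jog_arm", "body": {
  "increments": [
    [[-0.001,-0.055,0],[0,0,6]],
    [[-0.002,-0.115,0.005],[0,0,13]],
    [[-0.003,-0.165,0.01],[-0.1,0.1,19.5]],
    [[-0.003,-0.1725,0.012],[-0.1,0.1,19.5]],
    [[-0.003,-0.1725,0.06],[-0.1,0.1,19.5]],
    [[-0.003,-0.1725,0.1],[-0.1,0.1,19.5]],
    [[-0.003,-0.1725,0.13],[-0.1,0.1,19.5]],
    [[-0.003,-0.1725,0.15],[-0.1,0.1,19.5]],
    [[-0.003,-0.1725,0.16],[-0.1,0.1,19.5]],
    [[-0.003,-0.1725,0.16],[-0.1,0.1,19.5]],
    [[-0.003,-0.1725,0.16],[-0.1,0.1,19.5]]
  ]
}}

```text
time: 27.02
tool_pos: [462.3, -251.5, 23.8]
eef_rot: [3.119, -0.359, 0.005]
ft_force: [0.6, -0.1, 0.4]
gripper_width: 1.003
```

```bash
python3 - <<'E'
from h import *
save('side','side17')
s=np.load('side17.npz')['im'][:,:,::-1]
f=lambda a:cv2.resize(a,None,fx=6,fy=6,interpolation=cv2.INTER_CUBIC)
cv2.imwrite('pics/c22.png',f(s[240:335,240:330]))
E
python3 plan.py 460.3,-250.2,10.5,-13.1
```

```text
t 27.07 p [ 462.4 -251.5   24. ] yaw -13.1 tilt 0.25 w 1.001 F [-0.3  0.4  0.5] q [-0.64  0.53 -0.52  0.52 -0.    1.16]
(460.3, -250.2, 10.5, -13.1) -> [-0.0024, -0.0008, 0.0135] [0.12, -0.22, -0.03] dist 0.014
```

View pics/c22.png

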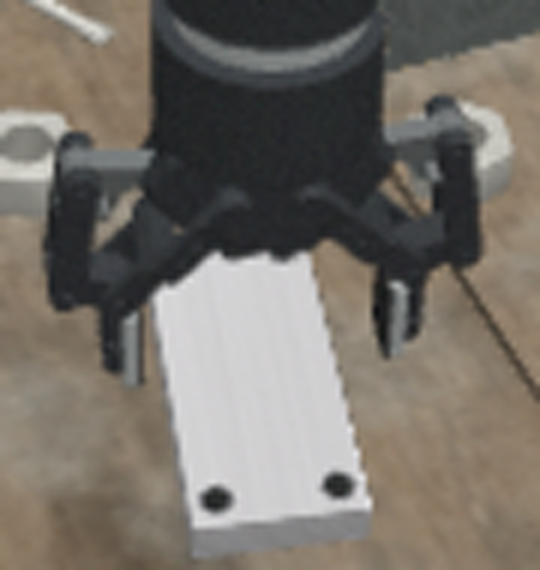

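Fingers straddle the plate (inner edges at about x 140 and 388, plate between 170 and 330 at that depth). Lower and close.

Call:
{"method": "jog_arm", "body": {
  "increments": [
    [[-0.0022,-0.0008,0.007],[0,-0.2,0]],
    [[-0.0022,-0.0008,0.0135],[0,-0.2,0]],
    [[-0.0022,-0.0008,0.0135],[0,-0.2,0]],
    [[-0.0022,-0.0008,0.0135],[0,-0.2,0]]
  ]
}}

```text
time: 27.58
tool_pos: [459.8, -249.6, 9.6]
eef_rot: [3.12, -0.359, -0.002]
ft_force: [0.9, 0.4, 0.4]
gripper_width: 1.004
```

Call:
{"method": "jog_arm", "body": {
  "increments": [
    [[0,0,0],[0,0,0]],
    [[0,0,0],[0,0,0]],
    [[0,0,0],[0,0,0]],
    [[0,0,0],[0,0,0]],
    [[0,0,0],[0,0,0]],
    [[0,0,0],[0,0,0]]
  ],
  "fingers": 255,
  "newtons": 60
}}

```text
time: 28.32
tool_pos: [460.1, -249.8, 10.3]
eef_rot: [3.119, -0.359, -0.001]
ft_force: [-1.3, 0.6, 5.7]
gripper_width: 0.708
```

```bash
python3 - <<'E'
from h import *
save('side','side18')
s=np.load('side18.npz')['im'][:,:,::-1]
f=lambda a:cv2.resize(a,None,fx=6,fy=6,interpolation=cv2.INTER_CUBIC)
cv2.imwrite('pics/c23.png',f(s[240:335,240:330]))
E
python3 plan.py 460.3,-250.2,180,-13.1 427,229.5,180,-15.5
```

```text
t 28.38 p [ 460.1 -249.8   10.3] yaw -13.1 tilt 0.1 w 0.708 F [-0.8  0.4  5.4] q [-0.64  0.55 -0.53  0.49 -0.    1.16]
(460.3, -250.2, 180.0, -13.1) -> [0.0002, 0.0006, -0.1697] [0.1, 0.02, -0.03] dist 0.17
(427.0, 229.5, 180.0, -15.5) -> [-0.1411, -0.459, -0.1704] [0.1, 0.02, 2.37] dist 0.51
```

View pics/c23.png

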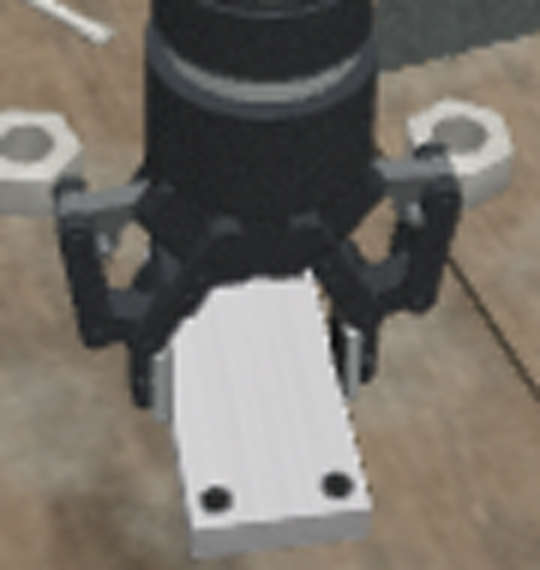

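Call:
{"method": "jog_arm", "body": {
  "increments": [
    [[0,0,-0.004],[0,0,0]],
    [[0,0,-0.025],[0,0,0]],
    [[0,0,-0.065],[0,0,0]],
    [[0,0,-0.115],[0,0,0]],
    [[0,0,-0.16],[0,0,0]],
    [[-0.006,-0.02,-0.17],[0,0,0]],
    [[-0.02,-0.065,-0.17],[0,0,1]],
    [[-0.038,-0.12,-0.17],[0,0,1]],
    [[-0.055,-0.175,-0.17],[0,0,2]],
    [[-0.072,-0.23,-0.17],[0,0,2.4]],
    [[-0.088,-0.285,-0.17],[0,0,2.4]],
    [[-0.105,-0.34,-0.17],[0,0,2.4]]
  ]
}}

```text
time: 29.88
tool_pos: [432.7, 107.9, 177.9]
eef_rot: [3.111, -0.423, -0.006]
ft_force: [1.6, 0.2, -2.1]
gripper_width: 0.708
```

```bash
python3 plan.py 427,229.5,180,-15.5
```

```text
t 29.88 p [432.7 107.9 177.9] yaw -15.5 tilt 0.24 w 0.708 F [ 1.6  0.2 -2.1] q [ 0.08  0.2  -0.54  0.84 -0.    1.92]
(427.0, 229.5, 180.0, -15.5) -> [-0.038, -0.1157, -0.0022] [0.12, 0.21, -0.0] dist 0.122
```

Call:
{"method": "jog_arm", "body": {
  "increments": [
    [[-0.015,-0.05,0],[0,0,0]],
    [[-0.03,-0.095,0],[0,0,0]],
    [[-0.037,-0.114,0],[0,0,0]],
    [[-0.037,-0.114,0],[0,0,0]],
    [[-0.037,-0.114,0],[0,0,0]],
    [[-0.037,-0.114,0],[0,0,0]]
  ]
}}

```text
time: 30.62
tool_pos: [429.5, 224.3, 178.8]
eef_rot: [3.111, -0.426, -0.003]
ft_force: [0.1, 0.1, -2.5]
gripper_width: 0.704
```

```bash
python3 - <<'E'
from h import *
for n in('side','top'): save(n,n+'19')
s=np.load('side19.npz')['im'][:,:,::-1];t=np.load('top19.npz')['im'][:,:,::-1]
f=lambda a,k=3:cv2.resize(a,None,fx=k,fy=k,interpolation=cv2.INTER_CUBIC)
cv2.imwrite('pics/c24.png',np.hstack([f(s[110:290,165:295]),f(t[160:340,120:250])]))
E
python3 plan.py 427,229.5,50,-15.5 427,229.5,16,-15.5
```

```text
t 30.73 p [429.9 224.4 179.1] yaw -15.6 tilt 0.12 w 0.704 F [-1.3  0.1 -3.2] q [ 0.33  0.26 -0.45  0.86 -0.    2.17]
(427.0, 229.5, 50.0, -15.5) -> [-0.004, -0.0043, 0.1291] [0.09, 0.07, -0.11] dist 0.129
(427.0, 229.5, 16.0, -15.5) -> [-0.004, -0.0044, 0.1631] [0.09, 0.07, -0.11] dist 0.163
```

View pics/c24.png

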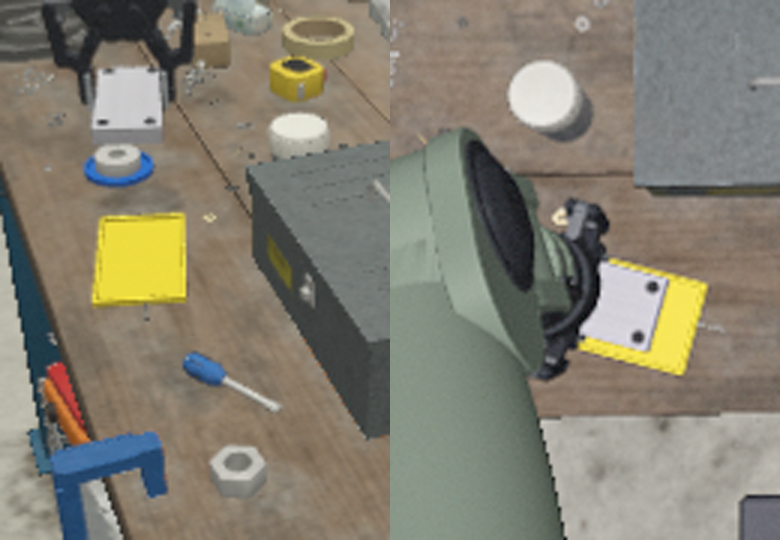

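Call:
{"method": "jog_arm", "body": {
  "increments": [
    [[-0.004,-0.0043,0.05],[0,0,0]],
    [[-0.004,-0.0043,0.1],[0,0,0]],
    [[-0.004,-0.0043,0.135],[0,0,0]],
    [[-0.004,-0.0043,0.153],[0,0,0]],
    [[-0.004,-0.0043,0.16],[0,0,0]],
    [[-0.004,-0.0043,0.16],[0,0,0]],
    [[-0.004,-0.0043,0.16],[0,0,0]],
    [[-0.004,-0.0043,0.16],[0,0,0]]
  ]
}}

```text
time: 31.72
tool_pos: [427.7, 230.5, 20.1]
eef_rot: [3.112, -0.424, 0.001]
ft_force: [0.9, -0.1, -2.8]
gripper_width: 0.711
```

```bash
python3 - <<'E'
from h import *
for n in('side','top'): save(n,n+'20')
s=np.load('side20.npz')['im'][:,:,::-1];t=np.load('top20.npz')['im'][:,:,::-1]
f=lambda a,k=5:cv2.resize(a,None,fx=k,fy=k,interpolation=cv2.INTER_CUBIC)
cv2.imwrite('pics/c25.png',np.hstack([f(s[140:240,180:250]),f(t[210:310,145:235])]))
E
python3 plan.py 427,229.5,13.4,-15.5
```

```text
t 31.82 p [427.4 230.5  19.8] yaw -15.5 tilt 0.04 w 0.705 F [ 0.9  0.5 -1.8] q [ 0.34  0.48 -0.62  0.47 -0.    2.18]
(427.0, 229.5, 13.4, -15.5) -> [-0.0002, 0.001, 0.0064] [0.04, 0.0, -0.03] dist 0.006
```

View pics/c25.png

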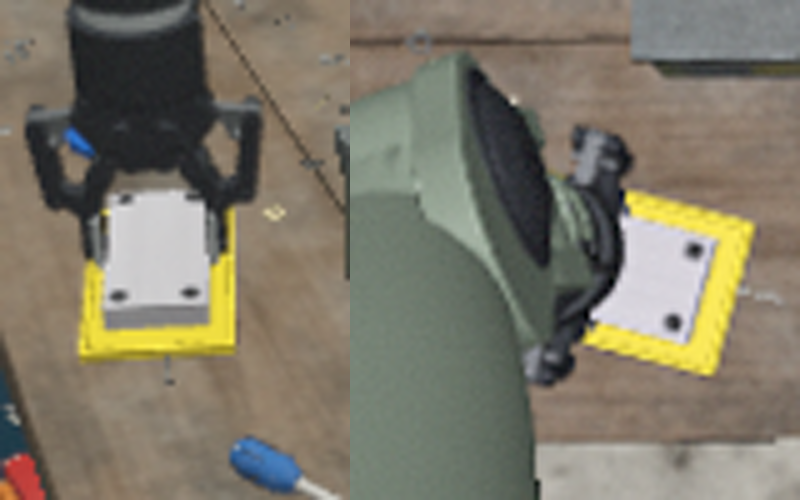

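Call:
{"method": "jog_arm", "body": {
  "increments": [
    [[0,0.001,0.002],[0,0,0]],
    [[0,0.001,0.0045],[0,0,0]],
    [[0,0.001,0.006],[0,0,0]],
    [[0,0.001,0.0065],[0,0,0]],
    [[0,0.001,0.0065],[0,0,0]]
  ]
}}

```text
time: 32.45
tool_pos: [426.6, 229.3, 13.3]
eef_rot: [3.111, -0.424, -0.002]
ft_force: [-3.3, -1.4, 7.9]
gripper_width: 0.707
```

```bash
python3 plan.py 427,229.5,13.4,-15.5
```

```text
t 32.45 p [426.6 229.3  13.3] yaw -15.5 tilt 0.11 w 0.707 F [-3.3 -1.4  7.9] q [ 0.34  0.49 -0.63  0.45 -0.    2.18]
(427.0, 229.5, 13.4, -15.5) -> [0.0003, -0.0003, -0.0001] [0.09, 0.06, -0.03] dist 0.0
```

Contact with the floor felt (about 10 N). Release and lift.

Call:
{"method": "jog_arm", "body": {
  "increments": [
    [[0,0,0],[0,0,0]],
    [[0,0,0],[0,0,0]],
    [[0,0,0],[0,0,0]],
    [[0,0,-0.01],[0,0,0]],
    [[0,0,-0.03],[0,0,0]],
    [[0,0,-0.06],[0,0,0]],
    [[0,0,-0.12],[0,0,0]],
    [[0,0,-0.18],[0,0,0]],
    [[0,0,-0.2],[0,0,0]],
    [[0,0,-0.2],[0,0,0]]
  ],
  "fingers": 0
}}

```text
time: 33.7
tool_pos: [428.2, 230.0, 214.9]
eef_rot: [-3.112, 0.424, -0.005]
ft_force: [0.1, -0.7, -0.8]
gripper_width: 1.005
```

```bash
python3 - <<'E'
from h import *
for n in('side','top'): save(n,n+'21')
s=np.load('side21.npz')['im'][:,:,::-1];t=np.load('top21.npz')['im'][:,:,::-1]
f=lambda a,k=5:cv2.resize(a,None,fx=k,fy=k,interpolation=cv2.INTER_CUBIC)
cv2.imwrite('pics/c26.png',np.hstack([f(s[140:240,180:250]),f(t[210:310,145:235])]))
cv2.imwrite('pics/c27.png',np.hstack([cv2.resize(s,None,fx=.9,fy=.9)[:,80:400],cv2.resize(t,None,fx=.9,fy=.9)[:,:450]]))
E
python3 plan.py 427,0,250,-15.5
```

```text
t 33.8 p [426.4 229.3 212.1] yaw -15.5 tilt 0.15 w 0.999 F [-0.2  0.2 -0.4] q [ 0.34  0.23 -0.4   0.94 -0.    2.18]
(427.0, 0.0, 250.0, -15.5) -> [0.0619, 0.2209, -0.0376] [0.11, 0.1, -0.03] dist 0.232
```

View pics/c26.png

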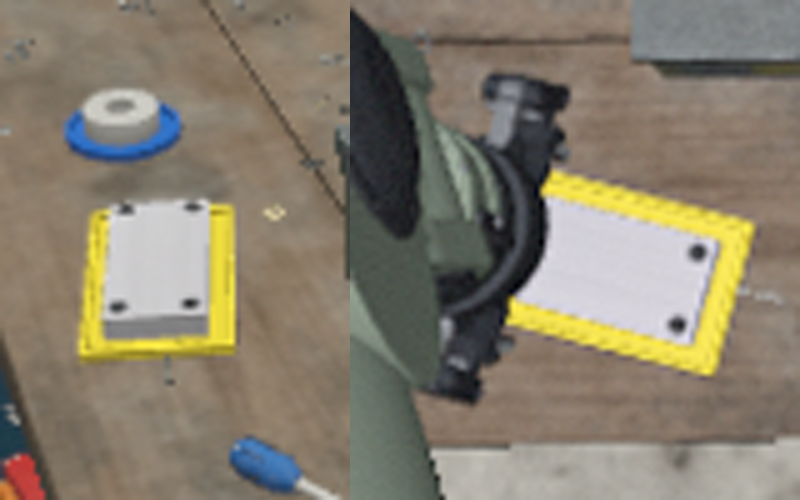

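View pics/c27.png

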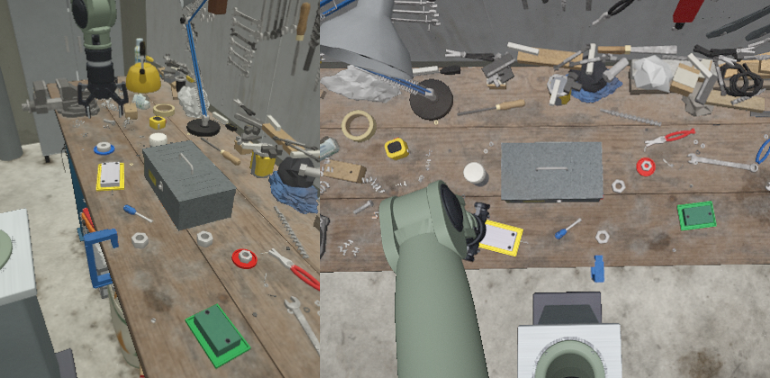

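Call:
{"method": "jog_arm", "body": {
  "increments": [
    [[0.015,0.055,-0.02],[0,0,0]],
    [[0.03,0.11,-0.035],[0,0,0]],
    [[0.045,0.165,-0.037],[0,0,0]],
    [[0.062,0.221,-0.037],[0,0,0]],
    [[0.062,0.221,-0.037],[0,0,0]],
    [[0.062,0.221,-0.037],[0,0,0]]
  ]
}}

```text
time: 34.55
tool_pos: [426.7, 0.3, 248.7]
eef_rot: [3.112, -0.426, -0.006]
ft_force: [0.3, 0.4, 0.6]
gripper_width: 1.001
```

```bash
cat > fin.py <<'E'
from m1 import tri,loose; from h import *
S=save('side','sideF')[0];T=save('top','topF')[0]
f=lambda a,k=5:cv2.resize(a[:,:,::-1],None,fx=k,fy=k,interpolation=cv2.INTER_CUBIC)
cv2.imwrite('pics/f1.png',np.hstack([f(S[175:220,190:235],8),f(T[235:280,160:230-20],8)]))
cv2.imwrite('pics/f2.png',np.hstack([f(S[335:415,290:370]),f(T[215:295,390:450])]))
E
python3 fin.py | grep -v ctr | tail -1
```

```text
tri [ 484.4 -423.2    3.2] 0.9
```

View pics/f1.png

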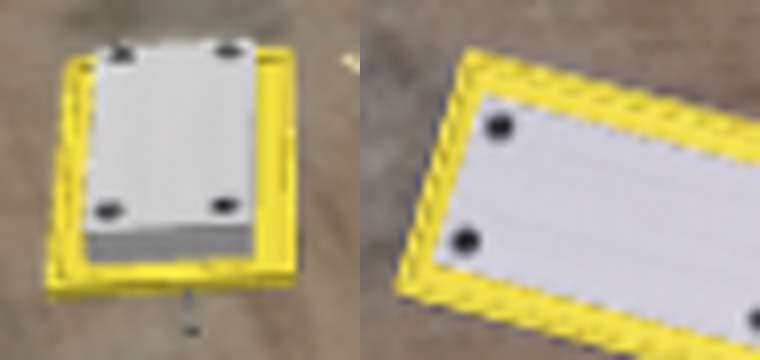

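View pics/f2.png

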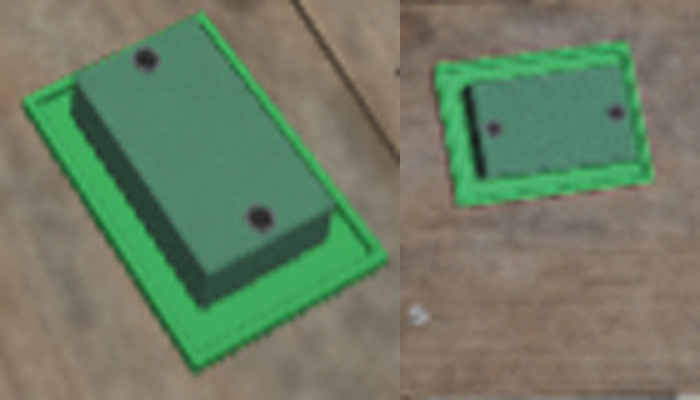

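```bash
python3 - <<'E' | grep ^R
from m1 import tri; from h import *
S=lambda x,y:((x+.5)/8-.5+190,(y+.5)/8-.5+175); T=lambda x,y:((x-360+.5)/8-.5+160,(y+.5)/8-.5+235)
for a,b in(((121,53),(465,241)),((228,50),(500,127)),((108,210),(757,320))): print('R plate',tri(S(*a),T(*b)))
q=onz('side',[S(121,53),S(228,50),S(108,210),S(224,205)],21);print('R plate ctr side',q.mean(0))
S=lambda x,y:((x+.5)/5-.5+290,(y+.5)/5-.5+335); T=lambda x,y:((x-400+.5)/5-.5+390,(y+.5)/5-.5+215)
A=[tri(S(147,60),T(494,128)),tri(S(260,218),T(616,112))]
print('R spacer',A,(A[0][0]+A[1][0])/2)
E
python3 plan.py
```

```text
R plate (array([421.92049221, 289.26237235,  19.20673296]), np.float64(0.3027799674213915))
R plate (array([462.25114169, 277.87097916,  18.41568719]), np.float64(0.44742729725992186))
R plate (array([392.20259089, 185.78750068,  17.01681797]), np.float64(0.3477865992056072))
R plate ctr side [426.16631486 226.99541198  21.        ]
R spacer [(array([ 479.71190001, -386.64567606,   27.76105489]), np.float64(0.39993579806111096)), (array([ 487.61768631, -457.69066481,   27.80804611]), np.float64(0.7825412721883725))] [ 483.66479316 -422.16817043   27.7845505 ]
t 34.65 p [427.    1.2 249.1] yaw -15.4 tilt 0.19 w 1.0 F [-0.8  0.4 -0.3] q [-0.17  0.09 -0.47  1.02 -0.    1.67]
```

```bash
python3 -c "
from rig import ctrl
print(ctrl.finish_job())"
```

```text
the job is handed in; nothing more can be done
None
```

I took the pile apart from the top down and laid each part in its own tray: nut in the red dish, bearing in the blue dish, green spacer in the green tray, plate in the yellow tray. I then backed the arm off with the gripper open and handed the job in at about 34.7 s. The hand-in gives no verdict.

**Nut choice:** there were three hex nuts in view, at side-camera pixels (244,266), (317,264) and (284,284). The one at (284,284), on top of the pile, was clearly the smallest and was the one I moved.

**Last checks from both views:**

| Part | Centre of part (mm) | Centre of tray (mm) | How checked |
|---|---|---|---|
| Plate | (427, 232) | (427, 229.5) | measured from its holes |
| Spacer | (483.7, -422.2) | (484.3, -422.5) | measured from its holes |
| Nut | looked centred | (649.5, -266) | by eye in the pictures |
| Bearing | looked centred | (450.5, 423.5) | by eye and a rough pixel estimate |

All four parts looked flat and right side up. In the last pictures the beaker and screwdriver looked undisturbed, though I did not measure their positions.

**Disagreements:**
- Heights worked out from the two views came out 1–4 mm below the stated ones: about 17–19 mm for the plate top instead of 21, and 27.8 mm for the spacer top instead of 29. I put this down to the 2 mm calibration and coarse pixels.
- One automatic fit of the bearing's outline in the top view failed because the arm was in the way. I used an earlier top picture for that position instead.

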